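Open the cube cradle and set the mortar cube on its plate

ROBOT

A 7-joint arm with a two-finger parallel gripper is mounted at the origin on the work surface. World frame = base frame: x ahead of the robot, y to its left, z up, the work surface at z = 0. Lengths are in m, angles in rad, forces in N, time in s.
With the tool pointing down it reaches from about 0.4 to 0.875 m from the base axis. Payload 4.4 kg.
Tool frame: the origin (TCP) lies midway between the tips of the shut fingers; the grasp point (between the pads) lies 19 mm behind it; z points along the fingers, y is the line along which they close (so a half turn about z gives the same grasp; the last joint's range is limited). The gripper opens to 85 mm and grips with 20 to 120 N. Pads are 22 mm wide; open, the fingers measure 114 mm over their backs; the gripper's body (76 mm by 85 mm) begins 54 mm behind the grasp point. The pads swing forward as they close: fully open they stand 13 mm farther back than shut.
Start: joints at [1.181, 0.628, 0.038, 1.517, -0.027, 0.996, -0.02], TCP at [0.207, -0.616, 0.231] pointing down, gripper open.
Joint ranges: [-3.06, 3.06], [-0.37, 2.12], [-1.25, 1.32], [0.18, 2.47], [-1.1, 4.24], [0.23, 1.98], [-2.94, 2.94]. Speed limits (rad/s): [2.57, 2.57, 3.14, 3.14, 3.14, 3.14, 3.14].

INTERFACE

Orientations are given as a unit quaternion [w, x, y, z].
In Python, from plant import env gives the robot as it stands. The module is installed in compiled form; this text tells all that it offers.
- The arm moves only by the tool send_rows, never from a script. Its argument "targets" is a list that holds one entry, the list of rows, each a list of 7 numbers: the opening, from 0 (shut) to 1 (fully open), then the shift along the tool's x, y, z normalised to -1 to 1, where 1 is 100 mm, then the turn, a rotation vector about the tool's x, y, z normalised to -1 to 1, where 1 is 360 degrees. In form: [[[hand, dx, dy, dz, wx, wy, wz], ...]]. A call has 1 to 5 rows; each row shifts and turns the commanded pose from where the row before left it, along the tool's axes as they then stand; what a row does not reach is not made up. A row lasts 1/8 s, in which the tool goes at most 62.5 mm and 10.7 degrees, less where a joint would pass 70% of its speed; a pose out of reach is approached as far as the arm can. A call with a number of a shift or a turn outside -1 to 1 is refused whole. A call with a gripper value outside its range is refused whole. The fingers move at their own pace and stop on an object; "squeeze" is the grip in N (left out, the last holds). Time passes only in rows, so rows that do not move let the fingers close. It gives the time, the measured TCP pose, the force, the opening and the grip force at its end, in the units of the state.
- env.get_obs(): the state, without advancing time (a new reading comes with each control period).
- env.capture(name): name is "scene" or "top" or "wrist"; returns the picture (480x640x3 uint8, blue, green, red); there is no depth.
- env.camera_params(name): a dict with "fx", "fy", "cx", "cy" (pixels), "k1" (the pictures are not rectified: a ray, as slopes to the right and down, at radius r is drawn at 1 + k1 r^2 times it, then the intrinsics apply), "cam_to_world" (4x4, takes a point from camera to world coordinates). Camera axes: x right, y up, looking along -z (the intrinsics and any distortion apply to the point x, -y, -z); pixel columns grow to the right and rows downward; lengths in m; the calibration is good to about 2 mm. A picture is of the moment at which its call begins: read the wrist's pose just before it. camera_params takes no time and is no camera call; for the wrist camera it gives the pose at the moment of the call.
- env.hand_in(): hands the job in; it is judged then, once.
The state is a dict: "t": time; "qpos": joint angles; "joint_vel": joint speeds; "effort": joint torques, N m; "ee_pos": TCP position; "ee_rot": TCP orientation; "wrist_force": force on the tool from outside, world axes, zero at the start; "moment": the same for the moment, N m; "finger_gap": finger opening in m; "grasp_force": force on a finger pad.
Only numpy, scipy, OpenCV 4.12 (cv2) and the standard library are available. Lean on these libraries where they do the work, as an engineer would, in place of code of your own. Each camera call takes 0.05 s, during which the arm holds its last target. There are 200 camera calls.

TASK

Swing the clear hinged cover of the sloping cube cradle up by its red tab and right over past upright, and lay it gently back against its orange rubber rest so that it stays open by itself: do not let it fall either way, and do not force it against the rest. Then lift the mortar cube out and lower it, with the face it was lying on downwards, all the way on to the dark square of the brass plate before letting go, centred and with its sides lined up with the square. Leave the cover open and leave the dish, the jar and the spoon where they are.

Things in the scene. Friction and masses are not known exactly. Their poses are not given: they have to be found in the camera images.
- cradle: Blue fixed stand, 150 x 190 mm, sloping slab at 0.42 rad (24 deg). Origin on the table under the seat's middle; x level, points uphill (away from the robot); y to the left (hinge side); z up. In this frame: u (uphill) = (0.913, 0, 0.408), v = (0, 1, 0), w (square out of the slope) = (-0.408, 0, 0.913). Hinge posts 62 mm high along w at v = 55, u = +-34; two posts 55 high at v = -34, u = +-22.
- seat (a point): Middle of the seat's floor, 95 mm above the cradle's origin, axes u, v, w. Walls either side at v = +-27 to +-35 mm, 38 high; end lips at u = +-28 to +-33, only 8 high. Over the lips the cube's uphill and downhill faces are open: fingers closing along u fit there, with the tool tilted square to the slope.
- cover (a joint): Cover angle, rad: 0 closed (parallel to the slope, 58 mm out), grows as it swings up and over to the left about a hinge along u. Balances at about 1.57: below that it falls shut, beyond it falls back. Lands on the rest between 1.75 and 2.3, differently each time. Clear panel, steel frame, 93 mm hinge to free edge, 72 wide along u, 6 thick, 0.12 to 0.23 kg, nearly free hinge.
- cover_tab (a point): Grip point of the red tab: 127 mm from the hinge line, mid width and thickness. The tab sticks out 51 mm from the free edge (grip point 34 mm from that edge), 20 wide along u, 8 thick. Pinched by its two sides (closing along u) it turns between the fingers as the cover swings. x is u; y points to the hinge; z out of the cover's upper face.
- cover_hinge (a point): Middle of the hinge line, at u = 0, v = 55, w = 58 mm from the seat's middle; x lies along the hinge line, uphill.
- rest: Steel bracket, 44 mm wide, fixed left of the hinge, with a orange rubber roller along u (10 mm diameter, 74 long) on which the open cover lies. Its distance from the hinge differs each time. Origin at table level; axes as the cradle's. The roller's axis is 93 mm out along w from a point 95 mm above the origin.
- cube: Grey mortar cube, 50 mm, 0.21 to 0.37 kg, lying in the sloping seat under the cover; origin at the centre of its underside, within a few mm of the seat's middle; its z is square out of the slope (w) and its x points uphill (u).
- plate: Brass plate 150 (x) x 130 (y) x 12 mm, fixed on the table left or right of the cradle; origin at the centre of its underside.
- square (a point): Centre of the 60 x 60 mm dark square in the middle of the plate, on its upper face, 12 mm above the table. Its sides lie along the plate's x and y.
- dish: Shallow glass dish, 90 mm across, 18 high, loose; left or right of the cradle, opposite the plate. Origin under its centre. To be left alone.
- jar: Small clear jar with a white cap, 56 mm across, 65 high, beyond the cradle on the left, loose. To be left alone.
- spoon: Steel lab spoon, 180 mm long, lying beyond the cradle on the right, loose. To be left alone.
Not all that is in view belongs to the job. Several things have the shape of the cradle; the one meant has the colours described above.

How it is judged:
On the way, in this order (a step that is already met when the one before it is completed fails the run):
1. the cover lies back on its rest, past upright and still (value of joint cover above 1.72 rad and velocity of joint cover between -0.08 and 0.08 rad/s and contact force between rest and anything else above 0.1 N), for 0.3 s.
2. the cube is lifted out of the cradle in the fingers, the cover staying open (value of joint cover above 1.72 rad and distance between cube and cradle above 0.16 m and contact force between the fingers and cube above 1 N), for 0.1 s.
3. the cube is lowered on to the square while still held (horizontal distance between cube and square below 0.014 m and contact force between the fingers and cube above 0.5 N and contact force between cube and plate above 0.2 N), for 0.05 s.
At the end, for the whole second after the job is handed in: The cover lies open by itself against its rest (past 1.72 rad) and is still; the cube stands at rest on the plate, the face it was lying on downwards (within 0.08 rad), its centre within 14 mm of the square's centre and its sides within 0.18 rad of the square's sides, let go (value of joint cover above 1.72 rad and contact force between rest and anything else above 0.1 N and velocity of joint cover between -0.1 and 0.1 rad/s and horizontal distance between cube and square below 0.014 m and angle between cube's own z axis and vertical below 0.08 rad and (angle between the x axis of cube and the x axis of plate, either way round below 0.18 rad or angle between the x axis of cube and the y axis of plate, either way round below 0.18 rad) and contact force between cube and plate above 0.5 N and linear speed of cube below 0.02 m/s); the robot touches nothing.
It fails at once if the cover is thrown open or let fall either way (faster than 2.2 rad/s) (velocity of joint cover above 2.2 rad/s or velocity of joint cover below -2.2 rad/s).
It fails at once if the cover is forced against its rest (over 80 N there, some 25 N at the tab) (contact force between rest and anything else above 80 N).
It fails at once if the dish, the jar or the spoon is moved more than 25 mm (distance of any of dish, jar, spoon from where it was at the start of the episode above 0.025 m).
It also fails if it takes over 67 s, if anything falls off the work surface, if the arm or the gripper's body presses on something with over 40 N, if the wrist force passes 120 N, or if a joint passes its speed limit or range.

## Working session

There is one attempt and no reset: what is moved stays moved. The work goes in short steps, Python scripts to look and compute and a tool call to move; the robot and the scene stay as the last step left them, time stands still between calls to the robot, and variables do not carry over. Pictures are saved under pics/ and viewed, at most 10 in all, crops included, and the job is handed in when it is done.

Besides the shell and the picture viewer there is one more tool, called after "Call:" as a command line: name --argument value ..., lists and objects as JSON in quotes. send_rows: Moves the arm, as the interface text tells. Its arguments: {"type":"object","properties":{"targets":{"type":"array","items":{"type":"array","items":{"type":"array","items":{"type":"number","minimum":-1,"maximum":1}}}},"squeeze":{"type":"number"}},"required":["targets"]}

```bash
mkdir -p pics
cat > h.py <<'E'
import numpy as np, cv2
from plant import env
from scipy.spatial.transform import Rotation as R
def quat(q): return R.from_quat([q[1],q[2],q[3],q[0]])
def ray(name,px,P=None):
    P=P or env.camera_params(name)
    x=(px[0]-P['cx'])/P['fx']; y=(px[1]-P['cy'])/P['fy']
    rd=np.hypot(x,y); r=rd
    for _ in range(20): r=rd/(1+P['k1']*r*r)
    s=r/rd if rd>0 else 1
    T=np.array(P['cam_to_world']); d=T[:3,:3]@np.array([x*s,-y*s,-1.]); return T[:3,3],d/np.linalg.norm(d)
def onz(name,px,z,P=None):
    o,d=ray(name,px,P); return o+d*(z-o[2])/d[2]
def proj(name,X,P=None):
    P=P or env.camera_params(name); T=np.array(P['cam_to_world'])
    c=T[:3,:3].T@(np.array(X)-T[:3,3]); x=c[0]/-c[2]; y=-c[1]/-c[2]; k=1+P['k1']*(x*x+y*y)
    return np.array([P['fx']*x*k+P['cx'],P['fy']*y*k+P['cy']])
def tri(rays):
    A=0;b=0
    for o,d in rays:
        M=np.eye(3)-np.outer(d,d); A=A+M; b=b+M@o
    return np.linalg.solve(A,b)
E
python3 - <<'E'
from h import *
for n in('scene','top'):
    cv2.imwrite(f'pics/{n}0.png',env.capture(n)); P=env.camera_params(n); print(n,P['fx'],P['k1'],np.round(P['cam_to_world'],3).tolist())
E
```

```text
scene 516.5760758670131 -0.010637557608174326 [[0.471, -0.761, 0.447, 1.027], [0.882, 0.399, -0.25, -0.276], [0.011, 0.512, 0.859, 0.993], [0.0, 0.0, 0.0, 1.0]]
top 586.8097131228822 -0.03454998300159823 [[0.011, 0.991, -0.131, 0.365], [-1.0, 0.009, -0.016, -0.01], [-0.015, 0.131, 0.991, 1.468], [0.0, 0.0, 0.0, 1.0]]
```

View pics/scene0.png

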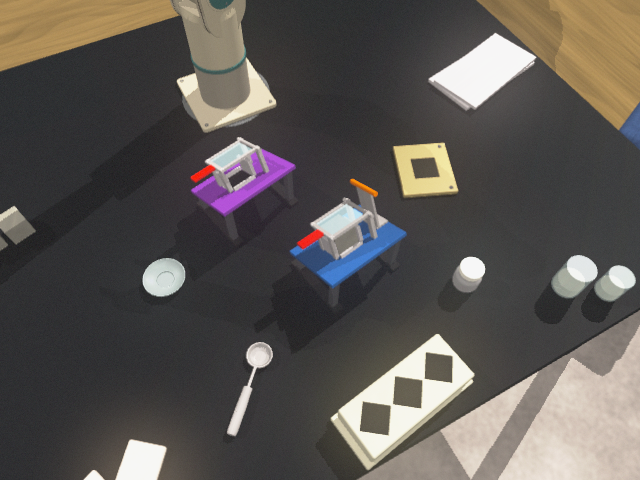

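View pics/top0.png

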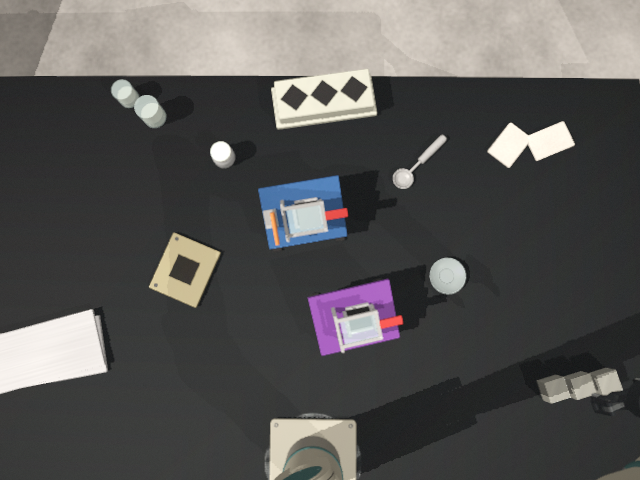

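The blue cradle sits at top-view (303,214), with its red tab at (337,214) and roller at (272,227). The plate's dark square is at (185,270), the jar at (222,154), the dish at (448,275) and the spoon at (420,165). The purple stand at (355,317) is a decoy.

Run:
```python
from h import *
roi={'top':(250,165,360,260),'scene':(280,165,420,300)}
pl={'top':(140,225,230,315),'scene':(385,135,465,205)}
D={}
for n in('scene','top'):
    im=cv2.imread(f'pics/{n}0.png'); hsv=cv2.cvtColor(im,cv2.COLOR_BGR2HSV).astype(int)
    H,S,V=hsv[...,0],hsv[...,1],hsv[...,2]
    x0,y0,x1,y1=roi[n]; m0=np.zeros(H.shape,bool); m0[y0:y1,x0:x1]=1
    ms={'red':m0&((H<5)|(H>174))&(S>180)&(V>90),'or':m0&(H>=8)&(H<20)&(S>170)&(V>90),'blue':m0&(H>100)&(H<118)&(S>130)&(V>60)}
    for k,m in ms.items():
        c=max(cv2.findContours(m.astype(np.uint8),0,2)[0],key=cv2.contourArea)
        r=cv2.minAreaRect(c); b=cv2.boxPoints(r); D[n,k]=(r,b,c); print(n,k,r,cv2.contourArea(c))
        if k=='blue': print(cv2.approxPolyDP(cv2.convexHull(c),5,True)[:,0].tolist())
    x0,y0,x1,y1=pl[n]; g=((V<90))[y0:y1,x0:x1].astype(np.uint8)
    for c in cv2.findContours(g,cv2.RETR_LIST,2)[0]:
        a=cv2.contourArea(c)
        if 200<a<1500:
            b=cv2.boxPoints(cv2.minAreaRect(c))+[x0,y0]
            mo=cv2.moments(c); q=cv2.approxPolyDP(c,4,True)[:,0]+[x0,y0]
            P=[onz(n,p,.012)[:2].round(4).tolist() for p in q]; print(n,'sq',a,onz(n,(mo['m10']/mo['m00']+x0,mo['m01']/mo['m00']+y0),.012).round(4),P)
def ends(r):
    b=cv2.boxPoints(r[0]); e=[(b[i]+b[(i+1)%4])/2 for i in range(4)]
    L=[np.linalg.norm(b[i]-b[(i+1)%4]) for i in range(4)]
    return [e[0],e[2]] if L[0]<L[1] else [e[1],e[3]]
for k in('red','or'):
    et=ends(D['top',k]); es=ends(D['scene',k])
    for a in et:
        for s in es:
            X=tri([ray('top',a),ray('scene',s)]); print(k,a,s,X.round(4),(proj('top',X)-a).round(1),(proj('scene',X)-s).round(1))
```

```text
scene red ((309.88458251953125, 238.57691955566406), (8.59785270690918, 26.34825897216797), 56.3099365234375) 192.0
scene or ((363.32305908203125, 186.81304931640625), (30.886058807373047, 5.488331317901611), 29.47589111328125) 127.5
scene blue ((348.11077880859375, 242.87249755859375), (55.46200180053711, 105.68091583251953), 55.00797653198242) 2468.0
[[406, 234], [333, 287], [290, 252], [362, 222], [389, 222]]
scene sq 347.0 [0.4595 0.3248 0.012 ] [[0.4459, 0.3618], [0.4263, 0.3105], [0.4754, 0.2925], [0.4901, 0.3401]]
top red ((347.0, 216.0), (0.0, 0.0), 0.0) 0.0Traceback (most recent call last):
  File "<stdin>", line 11, in <module>
ValueError: max() iterable argument is empty
```

```bash
cat > m.py <<'E'
from h import *
roi={'top':(250,165,360,260),'scene':(280,165,420,300)}
pl={'top':(140,225,230,315),'scene':(385,135,465,205)}
D={}
for n in('scene','top'):
    im=cv2.imread(f'pics/{n}0.png'); hsv=cv2.cvtColor(im,cv2.COLOR_BGR2HSV).astype(int)
    H,S,V=hsv[...,0],hsv[...,1],hsv[...,2]
    if n=='top': print(hsv[214,337],hsv[225,275],hsv[200,330],hsv[270,185])
    x0,y0,x1,y1=roi[n]; m0=np.zeros(H.shape,bool); m0[y0:y1,x0:x1]=1
    ms={'red':m0&((H<6)|(H>172))&(S>130)&(V>80),'or':m0&(H>=7)&(H<22)&(S>120)&(V>80),'blue':m0&(H>100)&(H<118)&(S>130)&(V>50)}
    for k,m in ms.items():
        cs=cv2.findContours(m.astype(np.uint8),0,2)[0]
        if not cs: print(n,k,'none');continue
        c=max(cs,key=cv2.contourArea)
        r=cv2.minAreaRect(c); b=cv2.boxPoints(r); D[n,k]=(r,b,c); print(n,k,np.round(r[0],1),np.round(r[1],1),cv2.contourArea(c))
        if k=='blue': print(cv2.approxPolyDP(cv2.convexHull(c),5,True)[:,0].tolist())
    x0,y0,x1,y1=pl[n]; g=((V<90))[y0:y1,x0:x1].astype(np.uint8)
    for c in cv2.findContours(g,cv2.RETR_LIST,2)[0]:
        a=cv2.contourArea(c)
        if 200<a<1500:
            mo=cv2.moments(c); q=cv2.approxPolyDP(c,4,True)[:,0]+[x0,y0]
            P=[onz(n,p,.012)[:2].round(4).tolist() for p in q]; print(n,'sq',a,onz(n,(mo['m10']/mo['m00']+x0,mo['m01']/mo['m00']+y0),.012).round(4),P)
def ends(r):
    b=cv2.boxPoints(r[0]); e=[(b[i]+b[(i+1)%4])/2 for i in range(4)]
    L=[np.linalg.norm(b[i]-b[(i+1)%4]) for i in range(4)]
    return [e[0],e[2]] if L[0]<L[1] else [e[1],e[3]]
for k in('red','or'):
    et=ends(D['top',k]); es=ends(D['scene',k])
    for a in et:
        for s in es:
            X=tri([ray('top',a),ray('scene',s)]); print(k,a,s,X.round(4),(proj('top',X)-a).round(1),(proj('scene',X)-s).round(1))
E
python3 m.py
```

```text
scene red [310.  238.7] [ 9.4 27.5] 209.0
scene or [363.4 187.1] [31.3  5.9] 144.0
scene blue [348.1 242.9] [ 55.5 105.7] 2468.0
[[406, 234], [333, 287], [290, 252], [362, 222], [389, 222]]
scene sq 347.0 [0.4595 0.3248 0.012 ] [[0.4459, 0.3618], [0.4263, 0.3105], [0.4754, 0.2925], [0.4901, 0.3401]]
[  1 175 232] [ 13 168 206] [107 147 113] [18 44 58]
top red [336.3 213.5] [ 9.4 22.3] 176.5
top or [274.5 228. ] [32.4  4. ] 89.5
top blue [302.8 212. ] [62.1 81.5] 2492.0
[[337, 175], [346, 236], [270, 248], [258, 189]]
top sq 475.5 [0.4603 0.3251 0.012 ] [[0.496, 0.341], [0.4458, 0.3617], [0.424, 0.3107], [0.4765, 0.29]]
red [347.4061 212.0459] [321.38455 231.07689] [ 0.589  -0.0531  0.1898] [-9.1 -4.7] [-12.4   0.4]
red [347.4061 212.0459] [298.53842 246.30766] [ 0.5859 -0.0747  0.1481] [-0.3 -0.1] [-0.3  0. ]
red [325.2664  214.99786] [321.38455 231.07689] [ 0.5784 -0.0233  0.153 ] [-0.7 -0.3] [-0.9  0.1]
red [325.2664  214.99786] [298.53842 246.30766] [ 0.5761 -0.0457  0.1155] [8.7 3.3] [11.  -1.5]
or [271.604 212.072] [349.57703 179.80371] [0.5597 0.0701 0.2401] [9.3 4.3] [11.8 -1.6]
or [271.604 212.072] [377.31458 194.4024 ] [0.5777 0.0959 0.1946] [-1.  -0.6] [-1.3  0.1]
or [277.396 243.928] [349.57703 179.80371] [0.5085 0.0807 0.169 ] [0.3 0.2] [ 0.4 -0. ]
or [277.396 243.928] [377.31458 194.4024 ] [0.5275 0.1073 0.1243] [-9.7 -6. ] [-12.9   0.3]
```

Run:
```python
from h import *
C=[tri([ray('top',a),ray('scene',b)]) for a,b in [((258,189),(406,234)),((337,175),(333,287)),((346,236),(290,252))]]
for c in C: print(c.round(4))
print('yaw edges',np.arctan2(*(C[0]-C[1])[[1,0]])-np.pi/2,np.arctan2(*(C[1]-C[2])[[1,0]]), np.linalg.norm(C[0]-C[1]),np.linalg.norm(C[1]-C[2]))
for y in(.145,.17,.2):
    Rz=R.from_euler('z',y).as_matrix(); u,v,w=[Rz@np.array(a) for a in([.913,0,.408],[0,1,0],[-.408,0,.913])]
    s=np.array([.5822,-.049,.1506])+.0635*v-.062*w
    mid=(C[0]+C[2])/2
    print(y,'seat from tab',s.round(4),'slab mid',(mid).round(4),'roller rel',[(d@(np.array([.5431,.0883,.1818])-s)).round(4) for d in(u,v,w)],'slabrel',[(d@(mid-s)).round(4) for d in(u,v,w)])
    print([ (proj('top',s+p[0]*u+p[1]*v+.061*w)).round(0).tolist() for p in((.036,.055),(.036,-.038),(-.036,-.038),(-.036,.055))])
im=cv2.imread('pics/top0.png')[165:260,250:360]; cv2.imwrite('pics/topcrop.png',cv2.resize(im,None,fx=6,fy=6,interpolation=2))
```

```text
[0.6442 0.1337 0.1181]
[ 0.6787 -0.0512  0.1199]
[ 0.5424 -0.0754  0.0578]
yaw edges 0.18472770735507682 0.176289816578529 0.18804019655777143 0.15170458633943507
0.145 seat from tab [0.5981 0.0175 0.094 ] slab mid [0.5933 0.0291 0.088 ] roller rel [np.float64(-0.0045), np.float64(0.078), np.float64(0.0982)] slabrel [np.float64(-0.0052), np.float64(0.0122), np.float64(-0.0043)]
[[282.0, 205.0], [323.0, 199.0], [327.0, 230.0], [286.0, 235.0]]
0.17 seat from tab [0.5964 0.0179 0.094 ] slab mid [0.5933 0.0291 0.088 ] roller rel [np.float64(-0.0012), np.float64(0.0784), np.float64(0.0967)] slabrel [np.float64(-0.0035), np.float64(0.0116), np.float64(-0.0051)]
[[282.0, 206.0], [322.0, 200.0], [327.0, 230.0], [287.0, 236.0]]
0.2 seat from tab [0.5944 0.0183 0.094 ] slab mid [0.5933 0.0291 0.088 ] roller rel [np.float64(0.0026), np.float64(0.0788), np.float64(0.095)] slabrel [np.float64(-0.0015), np.float64(0.0109), np.float64(-0.006)]
[[282.0, 208.0], [322.0, 200.0], [327.0, 230.0], [288.0, 238.0]]
```

View pics/topcrop.png

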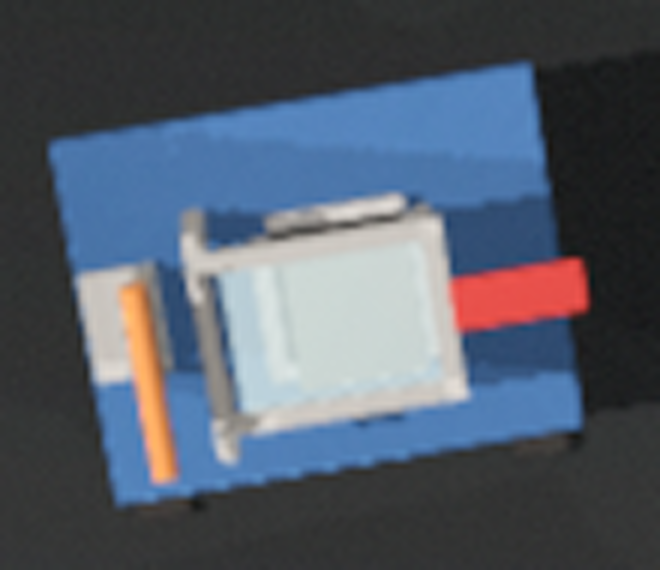

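The crop shows the tab pointing right of the cover, the hinge at left and the roller clear of it. The yaw is about 0.177 and the seat is at about (0.596, 0.018, 0.095).

```bash
cat >> h.py <<'E'
YAW=.177; SEAT=np.array([.596,.018,.0945])
def axes(y=None):
    Rz=R.from_euler('z',YAW if y is None else y).as_matrix(); return [Rz@np.array(a) for a in([.913,0,.408],[0,1,0],[-.408,0,.913])]
def rot(z,y):  # tool rotation, choosing the half turn nearest now
    z=z/np.linalg.norm(z); y=y-z*(y@z); y/=np.linalg.norm(y); c=quat(env.get_obs()['ee_rot'])
    return min((R.from_matrix(np.c_[np.cross(s*y,z),s*y,z]) for s in(1,-1)),key=lambda r:(c.inv()*r).magnitude())
def plan(hand,wps,rots):  # wps: positions, rots: final rotations; even rows
    o=env.get_obs(); p=np.array(o['ee_pos']); r=quat(o['ee_rot'])
    for q,t in zip(wps,rots):
        d=np.array(q)-p; rv=(r.inv()*t).as_rotvec()
        n=max(1,int(np.ceil(max(np.linalg.norm(d)/.055,np.linalg.norm(rv)/.17))))
        rows=[]
        for i in range(n):
            rows.append([hand]+(r.inv().apply(d/n)*10).round(3).tolist()+(rv/n/2/np.pi).round(4).tolist()); r=r*R.from_rotvec(rv/n)
        p=np.array(q)
        print(n,*rows,sep='\n')
E
python3 - <<'E'
from h import *
o=env.get_obs(); print(quat(o['ee_rot']).as_matrix().round(3).tolist(),o['finger_gap'],o['wrist_force'])
u,v,w=axes(); G=SEAT-.072*v+.058*w; print(G)
t=rot(-w,u); plan(.6,[[.34,-.45,.34],G-.019*w+.08*w],[t,t])
E
```

```text
[[0.948, 0.318, -0.001], [0.318, -0.948, 0.002], [-0.0, -0.002, -1.0]] 0.0855148723456667 [-0.21215351 -0.19715052 -1.23617577]
[ 0.58538328 -0.05704179  0.147454  ]
9
[0.6, 0.199, -0.128, -0.121, -0.0061, 0.0053, -0.0248]
[0.6, 0.22, -0.09, -0.119, -0.0061, 0.0053, -0.0248]
[0.6, 0.235, -0.05, -0.114, -0.0061, 0.0053, -0.0248]
[0.6, 0.243, -0.009, -0.107, -0.0061, 0.0053, -0.0248]
[0.6, 0.245, 0.033, -0.099, -0.0061, 0.0053, -0.0248]
[0.6, 0.239, 0.075, -0.088, -0.0061, 0.0053, -0.0248]
[0.6, 0.227, 0.114, -0.077, -0.0061, 0.0053, -0.0248]
[0.6, 0.209, 0.151, -0.065, -0.0061, 0.0053, -0.0248]
[0.6, 0.185, 0.184, -0.052, -0.0061, 0.0053, -0.0248]
9
[0.6, 0.382, 0.228, 0.268, 0.0, 0.0, 0.0]
[0.6, 0.382, 0.228, 0.268, 0.0, 0.0, 0.0]
[0.6, 0.382, 0.228, 0.268, 0.0, 0.0, 0.0]
[0.6, 0.382, 0.228, 0.268, 0.0, 0.0, 0.0]
[0.6, 0.382, 0.228, 0.268, 0.0, 0.0, 0.0]
[0.6, 0.382, 0.228, 0.268, 0.0, 0.0, 0.0]
[0.6, 0.382, 0.228, 0.268, 0.0, 0.0, 0.0]
[0.6, 0.382, 0.228, 0.268, 0.0, 0.0, 0.0]
[0.6, 0.382, 0.228, 0.268, 0.0, 0.0, 0.0]
```

Call:
send_rows --targets '[[[0.6, 0.2, -0.13, -0.12, -0.0061, 0.0053, -0.0248], [0.6, 0.22, -0.09, -0.12, -0.0061, 0.0053, -0.0248], [0.6, 0.235, -0.05, -0.115, -0.0061, 0.0053, -0.0248], [0.6, 0.243, -0.01, -0.107, -0.0061, 0.0053, -0.0248], [0.6, 0.245, 0.033, -0.1, -0.0061, 0.0053, -0.0248]]]' --squeeze 30

```text
t: 0.72
ee_pos: [0.281, -0.5226, 0.2924]
ee_rot: [0.079, 0.843, 0.524, 0.095]
wrist_force: [-0.2, 0.0, -0.7]
finger_gap: 0.0513
grasp_force: 0.0
```

Call:
send_rows --targets '[[[0.6, 0.24, 0.075, -0.09, -0.0061, 0.0053, -0.0248], [0.6, 0.227, 0.114, -0.077, -0.0061, 0.0053, -0.0248], [0.6, 0.21, 0.15, -0.065, -0.0061, 0.0053, -0.0248], [0.6, 0.185, 0.184, -0.05, -0.0061, 0.0053, -0.0248], [0.6, 0.38, 0.23, 0.27, 0, 0, 0]]]'

```text
t: 1.35
ee_pos: [0.3642, -0.41, 0.3264]
ee_rot: [0.136, 0.629, 0.749, 0.159]
wrist_force: [0.9, 0.3, -0.7]
finger_gap: 0.0511
grasp_force: 0.0
```

Call:
send_rows --targets '[[[0.6, 0.38, 0.23, 0.27, 0, 0, 0], [0.6, 0.38, 0.23, 0.27, 0, 0, 0], [0.6, 0.38, 0.23, 0.27, 0, 0, 0], [0.6, 0.38, 0.23, 0.27, 0, 0, 0], [0.6, 0.38, 0.23, 0.27, 0, 0, 0]]]'

```text
t: 1.98
ee_pos: [0.4888, -0.1901, 0.249]
ee_rot: [0.133, 0.628, 0.75, 0.16]
wrist_force: [0.4, -1.3, -0.2]
finger_gap: 0.0514
grasp_force: 0.0
```

Call:
send_rows --targets '[[[0.6, 0.38, 0.23, 0.27, 0, 0, 0], [0.6, 0.38, 0.23, 0.27, 0, 0, 0], [0.6, 0, 0, 0, 0, 0, 0]]]'

```text
t: 2.35
ee_pos: [0.5361, -0.105, 0.2225]
ee_rot: [0.129, 0.623, 0.755, 0.161]
wrist_force: [-0.4, -0.6, -0.1]
finger_gap: 0.0512
grasp_force: 0.0
```

Run:
```python
from h import *
o=env.get_obs(); print(o['t'],o['ee_pos'],quat(o['ee_rot']).as_matrix().round(3).tolist(),o['finger_gap'],np.round(o['qpos'],2),o['wrist_force'])
P=env.camera_params('wrist'); im=env.capture('wrist'); cv2.imwrite('pics/w1.png',im); np.save('w1.npy',P,allow_pickle=True)
u,v,w=axes(); G=SEAT-.072*v+.058*w; print('tab',proj('wrist',G,P), 'corners',[proj('wrist',SEAT+a*u+b*v+.062*w,P).round(0).tolist() for a,b in((.01,-.038),(-.01,-.038),(.01,-.089),(-.01,-.089))])
plan(.6,[G-.019*w],[rot(-w,u)])
```

```text
2.35 [ 0.53609702 -0.10501671  0.22253347] [[-0.191, 0.899, 0.395], [0.982, 0.173, 0.082], [0.006, 0.403, -0.915]] 0.0511514966382954 [ 0.48  0.38 -0.3   2.16 -0.25  0.24  0.64] [-0.39718584 -0.6360034  -0.12686709]
tab [361.27956395 184.29049743] corners [[383.0, 122.0], [345.0, 122.0], [378.0, 216.0], [343.0, 215.0]]
3
[0.6, 0.136, 0.078, 0.373, -0.0003, -0.0004, 0.0004]
[0.6, 0.138, 0.077, 0.373, -0.0003, -0.0004, 0.0004]
[0.6, 0.139, 0.076, 0.372, -0.0003, -0.0004, 0.0004]
```

View pics/w1.png

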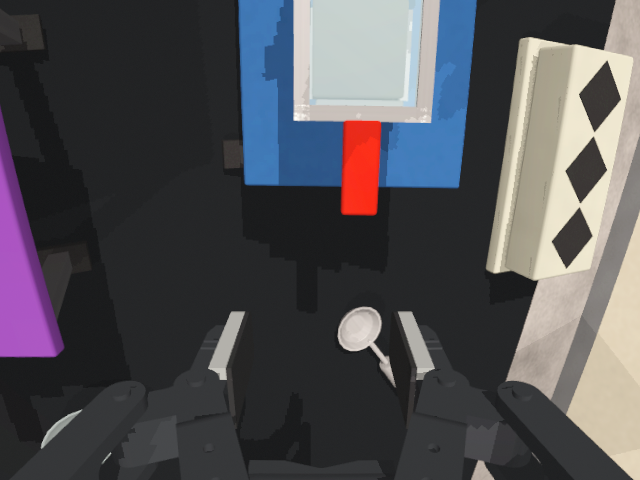

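The tab's corners lie within 2 px of the prediction: (344..381,121) and (342..378,214). I go across first, then down.

Call:
send_rows --targets '[[[0.6, 0.207, 0.116, 0.15, -0.0005, -0.0006, 0.0006], [0.6, 0.206, 0.115, 0.15, -0.0005, -0.0006, 0.0006], [0.6, 0, 0, 0.4, 0, 0, 0], [0.6, 0, 0, 0.42, 0, 0, 0], [0.6, 0, 0, 0, 0, 0, 0]]]'

```text
t: 3.02
ee_pos: [0.5942, -0.0706, 0.1474]
ee_rot: [0.119, 0.633, 0.75, 0.153]
wrist_force: [-0.2, 0.1, 0.0]
finger_gap: 0.0513
grasp_force: 0.0
```

Run:
```python
from h import *
o=env.get_obs(); print(o['t'],o['ee_pos'],np.round(o['qpos'],2),o['wrist_force'])
u,v,w=axes(); p=np.array(o['ee_pos'])-SEAT; print('uvw',[round(float(a@p),4) for a in(u,v,w)]); G=SEAT-.072*v+.058*w
plan(.6,[G-.019*w],[rot(-w,u)])
```

```text
3.025 [ 0.59417731 -0.0705559   0.14744506] [ 0.06  0.56  0.13  2.1  -1.1   0.23  1.37] [-0.17553281  0.11833617  0.00530769]
uvw [0.0057, -0.0869, 0.0554]
1
[0.6, 0.146, -0.054, 0.168, -0.0048, -0.002, -0.0017]
```

```bash
cat > k.py <<'E'
from h import *
import itertools
o=env.get_obs()
data=[([1.181,.628,.038,1.517,-.027,.996,-.02],[.207,-.616,.231],R.from_matrix(np.array([[0.948,0.318,-0.001],[0.318,-0.948,0.002],[0,-.002,-1.0]]))),
([.48,.38,-.3,2.16,-.25,.24,.64],[.536,-.105,.2225],R.from_matrix(np.array([[-0.191,0.899,0.395],[0.982,0.173,0.082],[0.006,0.403,-0.915]]))),
(o['qpos'],o['ee_pos'],quat(o['ee_rot']))]
def chain(q,s):
    Rs=[];r=R.identity()
    for i in range(7): r=r*R.from_euler('z' if i%2==0 else 'y',s[i]*q[i]); Rs.append(r)
    return Rs
best=[]
for s in itertools.product((1,-1),repeat=7):
    if s[1]!=1: continue
    off=[(chain(q,s)[6].inv()*t) for q,p,t in data]
    e=sum((off[0].inv()*x).magnitude() for x in off[1:]); best.append((e,s,off[0].as_rotvec()))
best.sort(key=lambda b:b[0])
for b in best[:4]: print(b)
s=best[0][1]
A=[];B=[]
for q,p,t in data:
    Rs=chain(q,s); z=[r.apply([0,0,1]) for r in Rs]; x=[r.apply([1,0,0]) for r in Rs]
    A.append(np.c_[[0,0,1],z[1],z[3],z[5]]);B.append(p)
L,res,*_=np.linalg.lstsq(np.vstack(A),np.hstack(B),rcond=None); print(L,np.vstack(A)@L-np.hstack(B))
E
python3 k.py
```

```text
(0.008559628604597155, (-1, 1, -1, 1, -1, 1, -1), array([0.00292845, 0.00209352, 1.57153171]))
(0.8695211160901014, (-1, 1, 1, 1, -1, 1, -1), array([ 0.03588987, -0.03548853,  1.63276227]))
(1.25798508671974, (-1, 1, -1, -1, -1, -1, -1), array([-1.03567538, -0.90729564,  1.34301134]))
(1.4788154053984632, (1, 1, -1, 1, 1, 1, -1), array([-0.02339088, -0.05402279, -2.31976994]))
[0.2465736  0.59307542 0.37131964 0.29561258] [ 0.03097863 -0.00011455 -0.00165074 -0.0058845   0.01752306  0.00380031
 -0.00313081  0.02364195 -0.00214957]
```

```bash
cat >> k.py <<'E'
def cols(q):
    Rs=chain(q,s); a=lambda i,e:Rs[i].apply(e)
    return np.c_[[0,0,1],a(1,[0,0,1]),a(3,[0,0,1]),a(5,[0,0,1]),a(1,[0,1,0]),a(3,[0,1,0])]
M=np.vstack([cols(q) for q,p,t in data]); L=np.linalg.lstsq(M,np.hstack(B),rcond=None)[0]; print(L.round(4),(M@L-np.hstack(B)).round(4))
off=R.from_euler('z',np.pi/2)
lo=np.array([-3.06,-.37,-1.25,.18,-1.1,.23,-2.94]);hi=np.array([3.06,2.12,1.32,2.47,4.24,1.98,2.94])
def fk(q): return cols(q)@L,chain(q,s)[6]*off
from scipy.optimize import least_squares
def ik(p,t,q0,reg=.01):
    m=.03
    f=lambda q:np.r_[(fk(q)[0]-p)*20,(t.inv()*fk(q)[1]).as_rotvec()*3,reg*(q-q0)]
    q0=np.clip(q0,lo+m,hi-m); r=least_squares(f,q0,bounds=(lo+m-1e-6,hi-m+1e-6)); p1,t1=fk(r.x)
    return r.x,np.linalg.norm(p1-p),(t.inv()*t1).magnitude()
if __name__=='__main__':
    u,v,w=axes()
    for al in (-.8,-.5,-.25,0,.25,.5,.8):
      z=-w*np.cos(al)+v*np.sin(al)
      for sg in(1,-1):
        t=R.from_matrix(np.c_[np.cross(sg*u,z),sg*u,z])
        for q5 in(-.6,1.5,3.2):
          out=[]
          q=np.array([.3,.5,0,2,q5,.4,.6-q5]) 
          for th in (0,.8,1.57,2.0):
            H=SEAT+.055*v+.058*w; g=H+.127*(-v*np.cos(th)+w*np.sin(th)); q,ep,er=ik(g+.019*z,t,q); out.append((round(ep*1e3,1),round(er,3)))
          g=SEAT+.032*w; qc,ep,er=ik(g+.019*z,t,q); out.append(('cube',round(ep*1e3,1),round(er,3)))
          if max(o[-1] for o in out[:4])<.08: print(al,sg,q5,out,q.round(2))
E
python3 k.py
```

```text
(0.008559628604597155, (-1, 1, -1, 1, -1, 1, -1), array([0.00292845, 0.00209352, 1.57153171]))
(0.8695211160901014, (-1, 1, 1, 1, -1, 1, -1), array([ 0.03588987, -0.03548853,  1.63276227]))
(1.25798508671974, (-1, 1, -1, -1, -1, -1, -1), array([-1.03567538, -0.90729564,  1.34301134]))
(1.4788154053984632, (1, 1, -1, 1, 1, 1, -1), array([-0.02339088, -0.05402279, -2.31976994]))
[0.2465736  0.59307542 0.37131964 0.29561258] [ 0.03097863 -0.00011455 -0.00165074 -0.0058845   0.01752306  0.00380031
 -0.00313081  0.02364195 -0.00214957]
[ 0.3271  0.5624  0.3793  0.3464 -0.0111 -0.0172] [ 0.0001 -0.0001 -0.0007  0.0005  0.0002  0.0011 -0.0006 -0.0004 -0.0004]
-0.8 1 -0.6 [(np.float64(0.0), 0.0), (np.float64(0.0), 0.0), (np.float64(0.0), 0.0), (np.float64(0.0), 0.0), ('cube', np.float64(0.0), 0.0)] [-1.11  0.65  0.51  2.06  0.84  0.82 -1.36]
-0.8 1 1.5 [(np.float64(0.0), 0.0), (np.float64(0.0), 0.0), (np.float64(0.0), 0.0), (np.float64(0.0), 0.0), ('cube', np.float64(0.0), 0.0)] [-0.61  0.6  -0.24  2.04  1.09  1.2  -1.63]
-0.8 1 3.2 [(np.float64(0.0), 0.0), (np.float64(0.0), 0.0), (np.float6
[... 3663 characters left out ...]
), (np.float64(0.0), 0.0), (np.float64(0.0), 0.0), (np.float64(0.0), 0.0), ('cube', np.float64(0.0), 0.0)] [ 0.38  0.44 -0.4   2.18 -1.02  0.48  1.23]
0.5 1 1.5 [(np.float64(0.0), 0.0), (np.float64(0.0), 0.0), (np.float64(0.0), 0.0), (np.float64(0.0), 0.0), ('cube', np.float64(0.0), 0.0)] [ 0.84  0.66 -1.15  2.17  0.22  0.29 -0.02]
0.8 1 -0.6 [(np.float64(0.0), 0.0), (np.float64(0.0), 0.0), (np.float64(0.0), 0.0), (np.float64(0.0), 0.0), ('cube', np.float64(0.0), 0.0)] [ 0.52  0.6  -0.43  2.09 -1.04  0.77  1.4 ]
0.8 1 1.5 [(np.float64(0.0), 0.0), (np.float64(0.0), 0.0), (np.float64(0.0), 0.0), (np.float64(0.0), 0.0), ('cube', np.float64(0.0), 0.0)] [ 0.95  0.89 -1.21  2.08 -0.11  0.43  0.46]
```

```bash
cat > p1.py <<'E'
from k import *
u,v,w=axes(); G=SEAT-.072*v+.058*w; Z=np.array([0,0,1.]); al=-.4
zt=lambda a,up:-up*np.cos(a)+v*np.sin(a)
tA=rot(-Z,u); tB=rot(zt(-.5,Z),u); zc=zt(al,w); tC=rot(zc,u)
wps=[[.47,-.17,.30],[.47,-.17,.31],G-.061*zc]
q=np.array(env.get_obs()['qpos'])
for p,t in zip(wps,[tA,tB,tC]):
    q,ep,er=ik(np.array(p),t,q); print(q.round(2),ep,er)
plan(.6,wps,[tA,tB,tC])
E
python3 p1.py | grep -v "^("
```

```text
[0.2465736  0.59307542 0.37131964 0.29561258] [ 0.03097863 -0.00011455 -0.00165074 -0.0058845   0.01752306  0.00380031
 -0.00313081  0.02364195 -0.00214957]
[ 0.3271  0.5624  0.3793  0.3464 -0.0111 -0.0172] [ 0.0001 -0.0001 -0.0007  0.0005  0.0002  0.0011 -0.0006 -0.0004 -0.0004]
[-0.17  0.39  0.66  1.84 -0.28  1.    0.78] 1.1246908065363856e-06 2.2328458845529152e-05
[-0.86  0.55  1.25  2.04 -0.12  0.68  0.33] 1.065630148195822e-06 2.0859225556361327e-05
[-0.9   0.7   1.06  2.2  -1.07  0.26  0.99] 0.0021613974150385823 0.05413441485211021
5
[0.6, -0.149, -0.141, -0.39, 0.0124, -0.0005, -0.0002]
[0.6, -0.149, -0.171, -0.378, 0.0124, -0.0005, -0.0002]
[0.6, -0.15, -0.2, -0.363, 0.0124, -0.0005, -0.0002]
[0.6, -0.151, -0.228, -0.346, 0.0124, -0.0005, -0.0002]
[0.6, -0.152, -0.255, -0.326, 0.0124, -0.0005, -0.0002]
4
[0.6, 0.0, -0.0, -0.025, -0.0021, -0.0198, 0.0082]
[0.6, -0.003, 0.0, -0.025, -0.0021, -0.0198, 0.0082]
[0.6, -0.006, 0.001, -0.024, -0.0021, -0.0198, 0.0082]
[0.6, -0.009, 0.002, -0.023, -0.0021, -0.0198, 0.0082]
4
[0.6, 0.434, 0.19, 0.107, -0.0145, 0.0055, -0.001]
[0.6, 0.429, 0.181, 0.139, -0.0145, 0.0055, -0.001]
[0.6, 0.422, 0.17, 0.169, -0.0145, 0.0055, -0.001]
[0.6, 0.415, 0.156, 0.199, -0.0145, 0.0055, -0.001]
```

Call:
send_rows --targets '[[[0.6, -0.15, -0.14, -0.39, 0.0124, -0.0005, -0.0002], [0.6, -0.15, -0.17, -0.38, 0.0124, -0.0005, -0.0002], [0.6, -0.15, -0.2, -0.36, 0.0124, -0.0005, -0.0002], [0.6, -0.15, -0.23, -0.35, 0.0124, -0.0005, -0.0002], [0.6, -0.15, -0.255, -0.33, 0.0124, -0.0005, -0.0002]]]'

```text
t: 3.65
ee_pos: [0.4692, -0.1688, 0.3002]
ee_rot: [0.003, 0.643, 0.766, 0.004]
wrist_force: [1.2, -0.1, 0.4]
finger_gap: 0.0513
grasp_force: 0.0
```

```bash
python3 - <<'E'
t=open('k.py').read()
i=t.index('def cols'); j=t.index('M=np.vstack'); e=t.index('off=R.from_euler')
c=t[t.index('def chain'):t.index('best=[]')]
open('k.py','w').write("from h import *\ns=(-1,1,-1,1,-1,1,-1)\nL=np.array([.3271,.5624,.3793,.3464,-.0111,-.0172])\n"+c+t[i:j]+t[e:t.index("if __name__")])
E
python3 - <<'E'
from k import *
o=env.get_obs(); print(np.round(o['qpos'],2),np.array(o['ee_pos']).round(3))
E
```

```text
[-0.28  0.42  0.82  1.86 -0.37  1.01  0.87] [ 0.469 -0.169  0.3  ]
```

Call:
send_rows --targets '[[[0.6, 0, 0, -0.025, -0.002, -0.02, 0.008], [0.6, 0, 0, -0.025, -0.002, -0.02, 0.008], [0.6, 0, 0, -0.025, -0.002, -0.02, 0.008], [0.6, 0, 0, -0.025, -0.002, -0.02, 0.008], [0.6, 0, 0, 0, 0, 0, 0]]]'

```text
t: 4.28
ee_pos: [0.4701, -0.1634, 0.3067]
ee_rot: [0.208, 0.694, 0.676, -0.136]
wrist_force: [-0.5, -0.7, 0.0]
finger_gap: 0.0512
grasp_force: 0.0
```

```bash
python3 - <<'E'
from k import *
o=env.get_obs(); print(o['t'],np.round(o['qpos'],2),np.array(o['ee_pos']).round(3))
E
python3 p1.py|tail -6
```

```text
4.275 [-0.88  0.53  1.22  2.05 -0.07  0.66  0.26] [ 0.47  -0.163  0.307]
[0.6, -0.009, 0.002, -0.023, -0.0021, -0.0198, 0.0082]
4
[0.6, 0.434, 0.19, 0.107, -0.0145, 0.0055, -0.001]
[0.6, 0.429, 0.181, 0.139, -0.0145, 0.0055, -0.001]
[0.6, 0.422, 0.17, 0.169, -0.0145, 0.0055, -0.001]
[0.6, 0.415, 0.156, 0.199, -0.0145, 0.0055, -0.001]
```

```bash
cat > sim.py <<'E'
from k import *
def jac(q):
    p0,t0=fk(q); J=np.zeros((6,7))
    for i in range(7):
        d=q.copy(); d[i]+=1e-5; p,t=fk(d); J[:3,i]=(p-p0)/1e-5; J[3:,i]=(t*t0.inv()).as_rotvec()/1e-5
    return J,p0,t0
def step(q,p,t):
    for _ in range(3):
        J,p0,t0=jac(q); e=np.r_[p-p0,(t*t0.inv()).as_rotvec()]; free=np.ones(7,bool)
        for _ in range(3):
            Jf=J[:,free]; dq=np.zeros(7); dq[free]=Jf.T@np.linalg.solve(Jf@Jf.T+1e-6*np.eye(6),e)
            bad=((q+dq<lo+.01)|(q+dq>hi-.01))&free
            if not bad.any(): break
            free&=~bad
        q=np.clip(q+dq,lo+.01,hi-.01)
    p0,t0=fk(q); return q,np.linalg.norm(p-p0)+.1*(t*t0.inv()).magnitude()
def go(q,p,t,marg=None):
    p0,t0=fk(q); rv=(t0.inv()*t).as_rotvec(); n=int(np.ceil(max(np.linalg.norm(p-p0)/.05,np.linalg.norm(rv)/.17,1)))
    E=0
    for i in range(1,n+1):
        q,e=step(q,p0+(p-p0)*i/n,t0*R.from_rotvec(rv*i/n)); E=max(E,e)
        if e>.02: return q,1
    return q,E
mar=lambda q:min(np.min(q-lo),np.min(hi-q))
u,v,w=axes(); uh=np.cross(v,[0,0,1.]); Z=np.array([0,0,1.])
def T(lean,pitch,yaw=0,sg=1):
    c=np.cos(pitch); W=Z*np.cos(pitch)-uh*np.sin(pitch); U=uh*np.cos(pitch)+Z*np.sin(pitch)
    z=-W*np.cos(lean)+v*np.sin(lean); r=R.from_matrix(np.c_[np.cross(sg*U,z),sg*U,z]); return r*R.from_rotvec([0,0,yaw])
E
cat > search.py <<'E'
from sim import *
import time
rng=np.random.default_rng(0); q0=np.array(env.get_obs()['qpos']); best=[]; t0=time.time()
H=SEAT+.055*v+.058*w
while time.time()-t0<330:
    n=rng.integers(1,4); seq=[]; q=q0; ok=True
    for _ in range(n):
        wp=(rng.uniform([.42,-.35,.28],[.62,-.12,.42]).round(2),rng.uniform(-.9,.9).round(1),rng.uniform(-.8,.4).round(1),rng.uniform(-1.5,1.5).round(1)); seq.append(wp)
        q,e=go(q,wp[0],T(*wp[1:]))
        if e>.01: ok=False;break
    if not ok: continue
    al=rng.choice([-.5,-.4,-.3,-.2,-.1,0]); t=T(al,.42); z=t.as_matrix()[:,2]; m=9
    for th in (-1,0,.5,1,1.57,2.,9):
        g=H+.127*(-v*np.cos(th)+w*np.sin(th)) if th!=-1 else H-.127*v-.08*z
        if th==9: g=H+.127*(-v*np.cos(2)+w*np.sin(2))-.05*z
        q,e=go(q,g+.019*z,t)
        if e>.003: ok=False;break
        m=min(m,mar(q))
    if not ok: continue
    qs=q
    q,e1=go(q,SEAT+.13*w,T(0,.42)); m2=mar(q); q,e2=go(q,SEAT+.013*w,T(0,.42)); m2=min(m2,mar(q)); q,e3=go(q,SEAT+.15*w,T(0,.42)); m2=min(m2,mar(q))
    if max(e1,e2,e3)>.005: m2=0
    best.append((min(m,m2+.0),m,m2,n,al,seq,q.round(2)))
best.sort(key=lambda b:-b[0]+.02*b[3]); print(len(best))
for b in best[:5]: print(b)
E
python3 search.py
```

```text
Traceback (most recent call last):
  File "search.py", line 8, in <module>
    wp=(rng.uniform([.42,-.35,.28],[.62,-.12,.42]).round(2),rng.uniform(-.9,.9).round(1),rng.uniform(-.8,.4).round(1),rng.uniform(-1.5,1.5).round(1)); seq.append(wp)
                                                            ^^^^^^^^^^^^^^^^^^^^^^^^^
AttributeError: 'float' object has no attribute 'round'
```

```bash
sed -i 's/rng.uniform(-.9,.9).round(1),rng.uniform(-.8,.4).round(1),rng.uniform(-1.5,1.5).round(1)/*[round(float(rng.uniform(a,b)),1) for a,b in((-.9,.9),(-.8,.4),(-1.5,1.5))]/; s/<330/<240/' search.py; python3 search.py
```

```text
148
(np.float64(0.16757859714419635), np.float64(0.24221274219624656), np.float64(0.16757859714419635), np.int64(1), np.float64(-0.3), [(array([ 0.47, -0.13,  0.37]), 0.4, -0.6, 1.4)], array([ 0.64,  0.45, -0.91,  2.19,  1.02,  0.4 , -0.88]))
(np.float64(0.20080060650150267), np.float64(0.23962962855495906), np.float64(0.20080060650150267), np.int64(3), np.float64(-0.4), [(array([ 0.48, -0.16,  0.32]), -0.9, 0.3, -0.5), (array([ 0.44, -0.17,  0.36]), 0.9, -0.4, -0.3), (array([ 0.51, -0.19,  0.41]), -0.4, -0.7, -0.1)], array([ 0.69,  0.47, -1.  ,  2.19,  1.08,  0.44, -0.93]))
(np.float64(0.17869112141707585), np.float64(0.24288203498930505), np.float64(0.17869112141707585), np.int64(2), np.float64(-0.3), [(array([ 0.56, -0.14,  0.34]), 0.8, -0.5, 1.1), (array([ 0.54, -0.27,  0.29]), 0.1, 0.3, 0.0)], array([ 0.65,  0.45, -0.93,  2.19,  1.03,  0.41, -0.89]))
(np.float64(0.18664460031653007), np.float64(0.2408447756097556), np.float64(0.18664460031653007), np.int64(3), np.float64(-0.4), [(array([ 0.45, -0.16,  0.4 ]), -0.2, -0.5, -0.0), (array([ 0.47, -0.28,  0.31]), 0.5, -0.0, -1.1), (array([ 0.54, -0.26,  0.41]), 0.8, -0.1, 1.0)], array([ 0.7 ,  0.48, -1.01,  2.19,  1.09,  0.46, -0.95]))
(np.float64(0.1343488031410411), np.float64(0.19860702524435261), np.float64(0.1343488031410411), np.int64(1), np.float64(-0.5), [(array([ 0.58, -0.14,  0.29]), 0.9, -0.5, -0.5)], array([ 0.6 ,  0.43, -0.85,  2.19,  0.96,  0.36, -0.82]))
```

```bash
cat > p2.py <<'E'
from sim import *
q=np.array(env.get_obs()['qpos']); G=SEAT-.072*v+.058*w
t1=T(.4,-.6,1.4); t2=T(-.3,.42); z=t2.as_matrix()[:,2]
w2=G-.061*z
for p,t in((np.array([.47,-.13,.37]),t1),(w2,t2)): q,e=go(q,p,t); print(q.round(2),e)
plan(.6,[[.47,-.13,.37],w2],[t1,t2])
E
python3 p2.py
```

```text
[ 0.25  0.68  0.08  1.25 -0.15  1.92 -1.01] 2.5725862354711827e-06
[ 0.18  0.45 -0.45  2.22  1.45  0.5  -1.4 ] 0.00014355872021706633
10
[0.6, -0.0, 0.007, -0.071, 0.0179, 0.0027, 0.0166]
[0.6, 0.001, -0.001, -0.072, 0.0179, 0.0027, 0.0166]
[0.6, 0.002, -0.01, -0.071, 0.0179, 0.0027, 0.0166]
[0.6, 0.001, -0.018, -0.069, 0.0179, 0.0027, 0.0166]
[0.6, 0.0, -0.025, -0.067, 0.0179, 0.0027, 0.0166]
[0.6, -0.002, -0.033, -0.064, 0.0179, 0.0027, 0.0166]
[0.6, -0.004, -0.039, -0.06, 0.0179, 0.0027, 0.0166]
[0.6, -0.008, -0.045, -0.055, 0.0179, 0.0027, 0.0166]
[0.6, -0.012, -0.05, -0.05, 0.0179, 0.0027, 0.0166]
[0.6, -0.017, -0.054, -0.044, 0.0179, 0.0027, 0.0166]
11
[0.6, 0.167, -0.001, 0.093, -0.0189, 0.0028, -0.0183]
[0.6, 0.165, 0.007, 0.096, -0.0189, 0.0028, -0.0183]
[0.6, 0.162, 0.014, 0.101, -0.0189, 0.0028, -0.0183]
[0.6, 0.158, 0.02, 0.105, -0.0189, 0.0028, -0.0183]
[0.6, 0.153, 0.025, 0.111, -0.0189, 0.0028, -0.0183]
[0.6, 0.148, 0.029, 0.117, -0.0189, 0.0028, -0.0183]
[0.6, 0.143, 0.031, 0.123, -0.0189, 0.0028, -0.0183]
[0.6, 0.137, 0.032, 0.129, -0.0189, 0.0028, -0.0183]
[0.6, 0.131, 0.032, 0.135, -0.0189, 0.0028, -0.0183]
[0.6, 0.125, 0.03, 0.141, -0.0189, 0.0028, -0.0183]
[0.6, 0.119, 0.027, 0.147, -0.0189, 0.0028, -0.0183]
```

Call:
send_rows --targets '[[[0.6, 0, 0, -0.07, 0.018, 0.0027, 0.0166], [0.6, 0, 0, -0.07, 0.018, 0.0027, 0.0166], [0.6, 0, -0.01, -0.07, 0.018, 0.0027, 0.0166], [0.6, 0, -0.02, -0.07, 0.018, 0.0027, 0.0166], [0.6, 0, -0.025, -0.067, 0.018, 0.0027, 0.0166]]]'

```text
t: 4.9
ee_pos: [0.4699, -0.1507, 0.3407]
ee_rot: [0.006, 0.88, 0.417, -0.228]
wrist_force: [0.3, 0.2, -0.9]
finger_gap: 0.0511
grasp_force: 0.0
```

Call:
send_rows --targets '[[[0.6, 0, -0.03, -0.065, 0.018, 0.0027, 0.0166], [0.6, 0, -0.04, -0.06, 0.018, 0.0027, 0.0166], [0.6, -0.01, -0.045, -0.055, 0.018, 0.0027, 0.0166], [0.6, -0.01, -0.05, -0.05, 0.018, 0.0027, 0.0166], [0.6, -0.02, -0.055, -0.045, 0.018, 0.0027, 0.0166]]]'

```text
t: 5.52
ee_pos: [0.4696, -0.1385, 0.3653]
ee_rot: [-0.184, 0.932, 0.118, -0.288]
wrist_force: [0.2, -0.8, -2.0]
finger_gap: 0.0512
grasp_force: 0.0
```

Run:
```python
from sim import *
o=env.get_obs(); print(o['t'],np.round(o['qpos'],2),np.array(o['ee_pos']).round(3))
q=np.array(o['qpos']); G=SEAT-.072*v+.058*w
t2=T(-.3,.42); z=t2.as_matrix()[:,2]
q,e=go(q,G-.061*z,t2); print(q.round(2),e)
plan(.6,[G-.061*z],[t2])
```

```text
5.525 [-0.08  0.8   0.81  1.26 -0.38  1.98 -0.58] [ 0.47  -0.138  0.365]
[-0.59  0.48  0.64  2.06 -0.03  0.27 -0.05] 1
11
[0.6, 0.167, -0.007, 0.091, -0.0187, 0.0028, -0.0179]
[0.6, 0.166, 0.001, 0.094, -0.0187, 0.0028, -0.0179]
[0.6, 0.164, 0.008, 0.097, -0.0187, 0.0028, -0.0179]
[0.6, 0.161, 0.015, 0.102, -0.0187, 0.0028, -0.0179]
[0.6, 0.157, 0.02, 0.106, -0.0187, 0.0028, -0.0179]
[0.6, 0.153, 0.025, 0.112, -0.0187, 0.0028, -0.0179]
[0.6, 0.148, 0.028, 0.118, -0.0187, 0.0028, -0.0179]
[0.6, 0.142, 0.03, 0.124, -0.0187, 0.0028, -0.0179]
[0.6, 0.137, 0.031, 0.13, -0.0187, 0.0028, -0.0179]
[0.6, 0.131, 0.031, 0.136, -0.0187, 0.0028, -0.0179]
[0.6, 0.125, 0.029, 0.141, -0.0187, 0.0028, -0.0179]
```

```bash
cat > search.py <<'E'
from sim import *
import time,sys
from multiprocessing import Pool
H=SEAT+.055*v+.058*w; q0=np.array(env.get_obs()['qpos'])
def gom(q,p,t,emax=.004,mm=.1):
    p0,t0=fk(q); rv=(t0.inv()*t).as_rotvec(); n=int(np.ceil(max(np.linalg.norm(p-p0)/.05,np.linalg.norm(rv)/.15,1))); m=9; m0=mar(q)
    for i in range(1,n+1):
        qn,e=step(q,p0+(p-p0)*i/n,t0*R.from_rotvec(rv*i/n))
        if e>emax or np.abs(qn-q).max()>.45 or (mar(qn)<mm and mar(qn)<m0+.0 ): return None
        q=qn; m=min(m,mar(q) if mar(q)>mm or m0>mm else 9); m0=min(.1,max(m0,mar(q)))
    return q,m
def run(seed):
    rng=np.random.default_rng(seed); best=[]; t0=time.time()
    while time.time()-t0<200:
        seq=[]; q=q0; r=None
        for k in range(rng.integers(1,5)):
            wp=(rng.uniform([.40,-.5,.25],[.62,-.12,.45]).round(2),*[round(float(rng.uniform(a,b)),1) for a,b in((-.9,.9),(-.8,.4),(-1.6,1.6))]); seq.append(wp)
            r=gom(q,wp[0],T(*wp[1:]))
            if r is None: break
            q=r[0]
        if r is None: continue
        al=rng.choice([-.5,-.4,-.3,-.2,-.1]); t=T(al,.42); z=t.as_matrix()[:,2]; m=9
        for th in (-1,0,.5,1,1.57,2.,9):
            g=H+.127*(-v*np.cos(th)+w*np.sin(th)) if th!=-1 else H-.127*v-.08*z
            if th==9: g=H+.127*(-v*np.cos(2)+w*np.sin(2))-.05*z
            r=gom(q,g+.019*z,t,mm=.08)
            if r is None: break
            q=r[0]; m=min(m,r[1])
        if r is None: continue
        m2=9
        for a in(.13,.013,.15):
            r=gom(q,SEAT+a*w,T(0,.42),mm=.06)
            if r is None: m2=0;break
            q=r[0]; m2=min(m2,r[1])
        best.append((m,m2,len(seq),al,seq,q.round(2)))
    return best
if __name__=='__main__':
    with Pool() as P: best=sum(P.map(run,range(P._processes)),[])
    best.sort(key=lambda b:-min(b[0],b[1]+.05)+.02*b[2]); print(len(best))
    for b in best[:4]: print(b)
E
nproc; OMP_NUM_THREADS=1 python3 search.py
```

```text
4
6
(np.float64(0.11181661546117208), 0, 1, np.float64(-0.5), [(array([ 0.61, -0.39,  0.38]), -0.8, 0.1, -1.0)], array([-0.85,  0.36,  0.17,  2.12,  0.87,  0.79, -1.3 ]))
(np.float64(0.1553066600439251), 0, 1, np.float64(-0.5), [(array([ 0.53, -0.36,  0.35]), -0.7, 0.4, -1.3)], array([-0.8 ,  0.36,  0.1 ,  2.12,  0.89,  0.81, -1.32]))
(np.float64(0.09732751272715975), 0, 1, np.float64(-0.5), [(array([ 0.45, -0.32,  0.39]), -0.8, -0.1, -1.1)], array([-0.87,  0.37,  0.19,  2.12,  0.87,  0.78, -1.29]))
(np.float64(0.24087759841732392), 0, 2, np.float64(-0.5), [(array([ 0.57, -0.3 ,  0.4 ]), 0.7, -0.0, 1.1), (array([ 0.49, -0.33,  0.44]), -0.8, 0.2, 0.2)], array([-0.46,  0.38, -0.35,  2.11,  1.01,  0.96, -1.45]))
```

```bash
cat > p3.py <<'E'
from sim import *
q=np.array(env.get_obs()['qpos']); G=SEAT-.072*v+.058*w
t3=T(-.5,.42); z=t3.as_matrix()[:,2]
W=[np.array([.57,-.3,.4]),np.array([.49,-.33,.44]),G-.061*z]; t=[T(.7,0,1.1),T(-.8,.2,.2),t3]
for p,r in zip(W,t): q,e=go(q,p,r); print(q.round(2),e)
plan(.6,W,t)
E
python3 p3.py
```

```text
[ 0.74  0.85 -0.2   0.81 -0.37  1.97 -0.42] 1.719850230172385e-05
[ 0.22  0.16 -0.06  1.98  1.05  0.83 -0.63] 2.713187953699249e-08
[-0.17  0.5  -0.22  2.23  1.47  0.67 -1.6 ] 1.3512217251220115e-10
5
[0.6, 0.022, 0.287, -0.258, 0.004, 0.0189, -0.0184]
[0.6, 0.02, 0.283, -0.263, 0.004, 0.0189, -0.0184]
[0.6, 0.02, 0.278, -0.268, 0.004, 0.0189, -0.0184]
[0.6, 0.02, 0.274, -0.272, 0.004, 0.0189, -0.0184]
[0.6, 0.021, 0.269, -0.277, 0.004, 0.0189, -0.0184]
11
[0.6, -0.062, -0.046, -0.037, -0.0161, -0.0157, -0.0102]
[0.6, -0.063, -0.046, -0.035, -0.0161, -0.0157, -0.0102]
[0.6, -0.063, -0.047, -0.034, -0.0161, -0.0157, -0.0102]
[0.6, -0.064, -0.048, -0.032, -0.0161, -0.0157, -0.0102]
[0.6, -0.064, -0.049, -0.031, -0.0161, -0.0157, -0.0102]
[0.6, -0.063, -0.05, -0.03, -0.0161, -0.0157, -0.0102]
[0.6, -0.063, -0.051, -0.028, -0.0161, -0.0157, -0.0102]
[0.6, -0.062, -0.052, -0.027, -0.0161, -0.0157, -0.0102]
[0.6, -0.062, -0.053, -0.027, -0.0161, -0.0157, -0.0102]
[0.6, -0.061, -0.055, -0.026, -0.0161, -0.0157, -0.0102]
[0.6, -0.06, -0.056, -0.025, -0.0161, -0.0157, -0.0102]
8
[0.6, 0.488, -0.011, -0.023, -0.0029, 0.0063, -0.0013]
[0.6, 0.489, -0.006, -0.004, -0.0029, 0.0063, -0.0013]
[0.6, 0.488, -0.002, 0.015, -0.0029, 0.0063, -0.0013]
[0.6, 0.488, 0.001, 0.034, -0.0029, 0.0063, -0.0013]
[0.6, 0.486, 0.004, 0.053, -0.0029, 0.0063, -0.0013]
[0.6, 0.483, 0.007, 0.072, -0.0029, 0.0063, -0.0013]
[0.6, 0.48, 0.009, 0.091, -0.0029, 0.0063, -0.0013]
[0.6, 0.476, 0.011, 0.11, -0.0029, 0.0063, -0.0013]
```

```bash
cat > p3.py <<'E'
from sim import *
q=np.array(env.get_obs()['qpos']); G=SEAT-.072*v+.058*w
t3=T(-.5,.42); z=t3.as_matrix()[:,2]
W=[np.array([.53,-.36,.35]),G-.061*z]; t=[T(-.7,.4,-1.3),t3]
for p,r in zip(W,t):
    p0,r0=fk(q); rv=(r0.inv()*r).as_rotvec()
    for i in range(1,13):
        q,e=step(q,p0+(p-p0)*i/12,r0*R.from_rotvec(rv*i/12)); print(q.round(2),round(e,4))
plan(.6,W,t)
E
python3 p3.py
```

```text
[-0.1   0.81  0.77  1.22 -0.26  1.96 -0.44] 0.0
[-0.13  0.81  0.73  1.21 -0.13  1.9  -0.3 ] 0.0
[-0.17  0.79  0.69  1.24 -0.01  1.81 -0.16] 0.0
[-0.21  0.76  0.66  1.3   0.11  1.7  -0.04] 0.0
[-0.25  0.72  0.63  1.38  0.22  1.56  0.07] 0.0
[-0.28  0.66  0.61  1.49  0.33  1.41  0.16] 0.0
[-0.31  0.6   0.59  1.6   0.44  1.24  0.24] 0.0
[-0.32  0.54  0.57  1.73  0.57  1.07  0.31] 0.0
[-0.32  0.47  0.56  1.85  0.7   0.88  0.38] 0.0
[-0.29  0.41  0.57  1.96  0.85  0.68  0.45] 0.0
[-0.23  0.36  0.58  2.05  1.02  0.47  0.52] 0.0
[-0.12  0.32  0.58  2.1   1.23  0.24  0.56] 0.0
[-0.19  0.33  0.6   2.13  1.22  0.26  0.42] 0.0
[-0.26  0.35  0.62  2.15  1.2   0.27  0.27] 0.0
[-0.32  0.37  0.64  2.16  1.18  0.27  0.13] 0.0
[-0.39  0.38  0.66  2.18  1.16  0.27 -0.01] 0.0
[-0.45  0.41  0.68  2.19  1.14  0.26 -0.15] 0.0
[-0.52  0.43  0.71  2.2   1.11  0.24 -0.29] 0.0
[-0.56  0.45  0.69  2.22  1.12  0.24 -0.46] 0.0
[-0.59  0.47  0.67  2.22  1.15  0.24 -0.65] 0.0
[-0.63  0.49  0.65  2.23  1.18  0.24 -0.85] 0.0
[-0.66  0.52  0.63  2.24  1.23  0.24 -1.06] 0.0
[-0.7   0.54  0.61  2.24  1.28  0.24 -1.27] 
[... 654 characters left out ...]
.0194]
[0.6, -0.106, -0.005, 0.097, -0.0133, -0.0118, -0.0194]
[0.6, -0.097, -0.026, 0.103, -0.0133, -0.0118, -0.0194]
[0.6, -0.085, -0.046, 0.107, -0.0133, -0.0118, -0.0194]
[0.6, -0.07, -0.064, 0.108, -0.0133, -0.0118, -0.0194]
[0.6, -0.053, -0.081, 0.107, -0.0133, -0.0118, -0.0194]
8
[0.6, 0.096, 0.435, -0.089, -0.0029, 0.0032, 0.026]
[0.6, 0.167, 0.415, -0.078, -0.0029, 0.0032, 0.026]
[0.6, 0.234, 0.384, -0.067, -0.0029, 0.0032, 0.026]
[0.6, 0.294, 0.341, -0.055, -0.0029, 0.0032, 0.026]
[0.6, 0.347, 0.29, -0.043, -0.0029, 0.0032, 0.026]
[0.6, 0.39, 0.23, -0.031, -0.0029, 0.0032, 0.026]
[0.6, 0.423, 0.164, -0.019, -0.0029, 0.0032, 0.026]
[0.6, 0.444, 0.093, -0.008, -0.0029, 0.0032, 0.026]
```

Call:
send_rows --targets '[[[0.6, -0.01, 0.134, -0.053, -0.0133, -0.0118, -0.0194], [0.6, -0.03, 0.135, -0.04, -0.0133, -0.0118, -0.0194], [0.6, -0.05, 0.133, -0.026, -0.0133, -0.0118, -0.0194], [0.6, -0.066, 0.127, -0.011, -0.0133, -0.0118, -0.0194], [0.6, -0.08, 0.12, 0.005, -0.0133, -0.0118, -0.0194]]]'

```text
t: 6.15
ee_pos: [0.4891, -0.2066, 0.3618]
ee_rot: [-0.042, 0.802, 0.481, -0.351]
wrist_force: [0.0, 1.2, -0.1]
finger_gap: 0.051
grasp_force: 0.0
```

Call:
send_rows --targets '[[[0.6, -0.094, 0.107, 0.02, -0.0133, -0.0118, -0.0194], [0.6, -0.104, 0.092, 0.037, -0.0133, -0.0118, -0.0194], [0.6, -0.11, 0.076, 0.052, -0.0133, -0.0118, -0.0194], [0.6, -0.115, 0.057, 0.066, -0.0133, -0.0118, -0.0194], [0.6, -0.115, 0.037, 0.078, -0.0133, -0.0118, -0.0194]]]'

```text
t: 6.78
ee_pos: [0.5084, -0.2753, 0.3568]
ee_rot: [0.107, 0.537, 0.757, -0.356]
wrist_force: [-0.8, -0.7, 0.4]
finger_gap: 0.0515
grasp_force: 0.0
```

```bash
python3 -c "
from h import *
o=env.get_obs(); print(o['t'],np.round(o['qpos'],2),np.array(o['ee_pos']).round(3))"
sed -i 's/<200/<150/' search.py; OMP_NUM_THREADS=1 python3 search.py
```

```text
6.775 [-0.33  0.57  0.58  1.67  0.5   1.15  0.28] [ 0.508 -0.275  0.357]
1
(np.float64(0.16456823604889467), 0, 1, np.float64(-0.5), [(array([ 0.53, -0.36,  0.35]), -0.7, 0.4, -1.3)], array([-0.79,  0.36,  0.08,  2.12,  0.9 ,  0.82, -1.33]))
```

```bash
sed -i 's/for i in range(1,13)/for i in range(1,9)/; s#i/12#i/8#g' p3.py; python3 p3.py
```

```text
[-0.33  0.53  0.58  1.74  0.57  1.05  0.32] 0.0
[-0.33  0.49  0.57  1.81  0.65  0.94  0.36] 0.0
[-0.32  0.46  0.57  1.87  0.73  0.84  0.4 ] 0.0
[-0.31  0.42  0.57  1.93  0.81  0.73  0.43] 0.0
[-0.28  0.39  0.58  1.99  0.9   0.61  0.47] 0.0
[-0.25  0.36  0.59  2.04  0.99  0.49  0.51] 0.0
[-0.2   0.34  0.6   2.08  1.09  0.36  0.55] 0.0
[0.1  0.29 0.29 2.1  1.33 0.35 0.47] 0.0
[0.02 0.3  0.28 2.13 1.33 0.39 0.24] 0.0
[-0.06  0.32  0.27  2.16  1.31  0.42  0.01] 0.0
[-0.13  0.34  0.26  2.18  1.31  0.44 -0.23] 0.0
[-0.2   0.36  0.25  2.2   1.31  0.45 -0.47] 0.0
[-0.28  0.39  0.25  2.21  1.32  0.45 -0.73] 0.0
[-0.35  0.43  0.25  2.22  1.34  0.44 -1.  ] 0.0
[-0.43  0.47  0.24  2.23  1.38  0.44 -1.28] 0.0
[-0.5   0.51  0.24  2.23  1.42  0.44 -1.57] 0.0
6
[0.6, -0.112, 0.013, 0.093, -0.013, -0.0116, -0.0192]
[0.6, -0.106, -0.008, 0.101, -0.013, -0.0116, -0.0192]
[0.6, -0.096, -0.029, 0.107, -0.013, -0.0116, -0.0192]
[0.6, -0.083, -0.048, 0.11, -0.013, -0.0116, -0.0192]
[0.6, -0.068, -0.067, 0.111, -0.013, -0.0116, -0.0192]
[0.6, -0.051, -0.083, 0.109, -0.013, -0.0116, -0.0192]
8
[0.6, 0.096, 0.435, -0.089, -0.0029, 0.0032, 0.026]
[0.6, 0.167, 0.415, -0.078, -0.0029, 0.0032, 0.026]
[0.6, 0.234, 0.384, -0.067, -0.0029, 0.0032, 0.026]
[0.6, 0.294, 0.341, -0.055, -0.0029, 0.0032, 0.026]
[0.6, 0.347, 0.29, -0.043, -0.0029, 0.0032, 0.026]
[0.6, 0.39, 0.23, -0.031, -0.0029, 0.0032, 0.026]
[0.6, 0.423, 0.164, -0.019, -0.0029, 0.0032, 0.026]
[0.6, 0.444, 0.093, -0.008, -0.0029, 0.0032, 0.026]
```

```bash
cat > p4.py <<'E'
from sim import *
q0=np.array(env.get_obs()['qpos']); G=SEAT-.072*v+.058*w
for al in(-.3,-.5,-.7):
  t3=T(al,.42); z=t3.as_matrix()[:,2]
  for mid in (None,T(-.7,.2,-.6),T(-.7,.3,-1),T(-.7,.3,0),T(-.9,.1,0),T(-.9,.3,-.5),T(-.9,0,-.6)):
   for mp in((.5,-.25,.36),(.56,-.35,.33)):
    q=q0; m=9
    for p,t in ([] if mid is None else [(np.array(mp),mid)])+[(G-.061*z,t3),(G+.019*z,t3)]:
        p0,r0=fk(q); rv=(r0.inv()*t).as_rotvec()
        for i in range(1,13):
            q,e=step(q,p0+(p-p0)*i/12,r0*R.from_rotvec(rv*i/12)); m=min(m,mar(q))
    print(al,mid is not None and mid.as_rotvec().round(1),mp,round(m,3),q.round(2))
E
python3 p4.py
```

```text
-0.3 False (0.5, -0.25, 0.36) 0.025 [-0.06  0.6  -0.06  2.21  1.9   0.32 -1.83]
-0.3 False (0.56, -0.35, 0.33) 0.025 [-0.06  0.6  -0.06  2.21  1.9   0.32 -1.83]
-0.3 [ 1.1  2.3 -0.6] (0.5, -0.25, 0.36) 0.02 [-0.06  0.6  -0.05  2.21  1.9   0.32 -1.84]
-0.3 [ 1.1  2.3 -0.6] (0.56, -0.35, 0.33) 0.02 [-0.06  0.6  -0.05  2.21  1.9   0.32 -1.84]
-0.3 [ 0.6  2.4 -0.7] (0.5, -0.25, 0.36) 0.011 [-0.07  0.6  -0.04  2.21  1.91  0.31 -1.84]
-0.3 [ 0.6  2.4 -0.7] (0.56, -0.35, 0.33) 0.012 [-0.07  0.6  -0.05  2.21  1.91  0.31 -1.84]
-0.3 [ 1.6  1.8 -0.3] (0.5, -0.25, 0.36) 0.011 [-0.07  0.6  -0.04  2.21  1.91  0.31 -1.84]
-0.3 [ 1.6  1.8 -0.3] (0.56, -0.35, 0.33) 0.012 [-0.07  0.6  -0.04  2.21  1.91  0.31 -1.84]
-0.3 [ 1.5  1.7 -0.6] (0.5, -0.25, 0.36) 0.012 [-0.07  0.6  -0.04  2.21  1.91  0.31 -1.84]
-0.3 [ 1.5  1.7 -0.6] (0.56, -0.35, 0.33) 0.01 [-0.07  0.6  -0.04  2.21  1.91  0.31 -1.84]
-0.3 [ 1.1  2.  -0.7] (0.5, -0.25, 0.36) 0.01 [-0.07  0.6  -0.05  2.21  1.91  0.31 -1.84]
-0.3 [ 1.1  2.  -0.7] (0.56, -0.35, 0.33) 0.011 [-0.07  0.6  -0.04  2.21  1.91  0.31 -1.84]
-0.3 [ 1.   2.3 -1. ] (0.5, 
[... 1968 characters left out ...]
0.25, 0.36) 0.012 [-0.79  0.87  0.7   2.18  1.66  0.25 -1.97]
-0.7 [ 1.6  1.8 -0.3] (0.56, -0.35, 0.33) 0.011 [-0.79  0.87  0.7   2.18  1.66  0.25 -1.97]
-0.7 [ 1.5  1.7 -0.6] (0.5, -0.25, 0.36) 0.01 [-0.79  0.87  0.7   2.18  1.66  0.25 -1.97]
-0.7 [ 1.5  1.7 -0.6] (0.56, -0.35, 0.33) 0.012 [-0.79  0.87  0.7   2.18  1.66  0.25 -1.97]
-0.7 [ 1.1  2.  -0.7] (0.5, -0.25, 0.36) 0.016 [-0.79  0.87  0.7   2.18  1.66  0.25 -1.97]
-0.7 [ 1.1  2.  -0.7] (0.56, -0.35, 0.33) 0.013 [-0.79  0.87  0.7   2.18  1.66  0.25 -1.97]
-0.7 [ 1.   2.3 -1. ] (0.5, -0.25, 0.36) 0.01 [-0.79  0.87  0.7   2.18  1.66  0.25 -1.97]
-0.7 [ 1.   2.3 -1. ] (0.56, -0.35, 0.33) 0.012 [-0.79  0.87  0.7   2.18  1.66  0.25 -1.97]
```

```bash
cat > p5.py <<'E'
from sim import *
q=np.array(env.get_obs()['qpos']); G=SEAT-.072*v+.058*w; H=SEAT+.055*v+.058*w
t3=T(-.3,.42); z=t3.as_matrix()[:,2]; t0=T(-.9,0,-.6)
W=[np.array([.56,-.35,.33]),G-.061*z]; ts=[t0,t3]
X=[H+.127*(-v*np.cos(a)+w*np.sin(a))+.019*z for a in(0,.4,.8,1.2,1.6,2)]
for p,t in list(zip(W,ts))+[(x,t3) for x in X]+[(X[-1]-.06*z,t3),(SEAT+.15*w,T(0,.42)),(SEAT+.013*w,T(0,.42)),(SEAT+.15*w,T(0,.42))]:
    q,e=go(q,p,t); print(q.round(2),round(e,4))
plan(.6,W,ts)
E
python3 p5.py
```

```text
[-0.34  0.57  0.68  1.93  0.95  0.59  0.2 ] 0.0
[-0.01  0.43 -0.19  2.23  1.42  0.38 -1.38] 0.0
[ 0.01  0.6  -0.16  2.2   1.84  0.38 -1.77] 0.0
[-0.06  0.49 -0.08  2.23  1.6   0.31 -1.54] 0.0
[-0.12  0.39 -0.09  2.23  1.3   0.36 -1.3 ] 0.0
[-0.17  0.33 -0.16  2.23  1.14  0.45 -1.22] 0.0
[-0.26  0.32 -0.21  2.21  1.07  0.54 -1.26] 0.0
[-0.36  0.36 -0.23  2.19  1.07  0.6  -1.37] 0.0
[-0.36  0.26 -0.3   2.16  0.89  0.71 -1.22] 0.0
[ 0.64  0.45 -0.92  2.19  1.02  0.4  -0.88] 0.0
[ 0.3   0.67 -0.52  2.18  1.86  0.27 -1.69] 0.0
[ 0.59  0.42 -0.84  2.2   0.96  0.36 -0.82] 0.0
3
[0.6, -0.204, 0.149, 0.189, -0.0117, -0.0174, -0.0147]
[0.6, -0.194, 0.115, 0.221, -0.0117, -0.0174, -0.0147]
[0.6, -0.177, 0.081, 0.248, -0.0117, -0.0174, -0.0147]
7
[0.6, 0.298, 0.295, -0.223, -0.0119, 0.0108, 0.0186]
[0.6, 0.345, 0.273, -0.18, -0.0119, 0.0108, 0.0186]
[0.6, 0.386, 0.242, -0.136, -0.0119, 0.0108, 0.0186]
[0.6, 0.42, 0.204, -0.092, -0.0119, 0.0108, 0.0186]
[0.6, 0.445, 0.158, -0.049, -0.0119, 0.0108, 0.0186]
[0.6, 0.463, 0.107, -0.008, -0.0119, 0.0108, 0.0186]
[0.6, 0.471, 0.052, 0.029, -0.0119, 0.0108, 0.0186]
```

Call:
send_rows --targets '[[[0.6, -0.204, 0.15, 0.19, -0.0117, -0.0174, -0.0147], [0.6, -0.194, 0.115, 0.22, -0.0117, -0.0174, -0.0147], [0.6, -0.177, 0.08, 0.248, -0.0117, -0.0174, -0.0147], [0.6, 0.298, 0.295, -0.223, -0.0119, 0.0108, 0.0186], [0.6, 0.345, 0.273, -0.18, -0.0119, 0.0108, 0.0186]]]'

```text
t: 7.4
ee_pos: [0.5592, -0.2621, 0.2928]
ee_rot: [0.245, 0.452, 0.821, -0.247]
wrist_force: [0.0, 0.8, -1.5]
finger_gap: 0.0515
grasp_force: 0.0
```

Call:
send_rows --targets '[[[0.6, 0.386, 0.242, -0.136, -0.0119, 0.0108, 0.0186], [0.6, 0.42, 0.204, -0.092, -0.0119, 0.0108, 0.0186], [0.6, 0.445, 0.158, -0.05, -0.0119, 0.0108, 0.0186], [0.6, 0.463, 0.107, -0.01, -0.0119, 0.0108, 0.0186], [0.6, 0.3, 0.03, 0.03, -0.0119, 0.0108, 0.0186]]]'

```text
t: 8.02
ee_pos: [0.557, -0.0815, 0.2122]
ee_rot: [0.247, 0.626, 0.739, 0.014]
wrist_force: [0.2, -0.4, 0.2]
finger_gap: 0.0516
grasp_force: 0.0
```

```bash
cat > c.py <<'E'
from sim import *
def uvw(p): return [round(float(a@(np.array(p)-SEAT)),4) for a in(u,v,w)]
o=env.get_obs(); print(o['t'],np.round(o['qpos'],2),'uvw',uvw(o['ee_pos']),'F',np.round(o['wrist_force'],1),round(o['finger_gap'],4),o['grasp_force'])
H=SEAT+.055*v+.058*w; G=H-.127*v
z=quat(o['ee_rot']).as_matrix()[:,2]; rg=np.array(o['ee_pos'])-.019*z-H; print('grasp rad',np.hypot(v@rg,w@rg).round(4),'theta',np.arctan2(w@rg,-v@rg).round(3))
E
python3 - <<'E'
from c import *
t3=T(-.3,.42); z=t3.as_matrix()[:,2]
plan(.6,[G-.061*z,G+.019*z],[t3,t3])
E
```

```text
8.025 [-0.35  0.44  0.33  2.19  0.89  0.24 -0.75] uvw [-0.003, -0.091, 0.1303] F [ 0.2 -0.4  0.2] 0.0516 0.0
grasp rad 0.1659 theta 0.574
1
[0.6, 0.393, 0.06, -0.001, -0.01, 0.009, 0.0117]
2
[0.6, -0.0, 0.0, 0.4, 0.0, -0.0, 0.0]
[0.6, -0.0, 0.0, 0.4, 0.0, -0.0, 0.0]
```

Call:
send_rows --targets '[[[0.6, 0.2, 0.03, 0, -0.005, 0.0045, 0.006], [0.6, 0.2, 0.03, 0, -0.005, 0.0045, 0.006], [0.6, 0, 0, 0, 0, 0, 0]]]'

```text
t: 8.4
ee_pos: [0.5599, -0.047, 0.2023]
ee_rot: [0.245, 0.643, 0.723, 0.06]
wrist_force: [0.0, -0.2, -0.2]
finger_gap: 0.0515
grasp_force: 0.0
```

```bash
cat > n.py <<'E'
from c import *
t3=T(-.3,.42); z=t3.as_matrix()[:,2]
q=np.array(o['qpos']); 
for p in(G-.061*z,G+.019*z): q,e=go(q,p,t3);print(q.round(2),e)
plan(.6,[G-.061*z,G+.019*z],[t3,t3])
E
python3 n.py
```

```text
8.4 [-0.26  0.43  0.15  2.23  1.33  0.24 -1.29] uvw [0.0011, -0.0577, 0.1176] F [ 0.  -0.2 -0.2] 0.0515 0.0
grasp rad 0.1322 theta 0.628
[-0.24  0.43  0.12  2.24  1.36  0.24 -1.33] 9.07993562393059e-10
[-0.1   0.6  -0.    2.21  1.93  0.29 -1.87] 4.3924940473630184e-07
1
[0.6, 0.039, -0.01, 0.001, -0.0007, 0.001, 0.001]
2
[0.6, 0.0, 0.0, 0.4, 0.0, 0.0, -0.0]
[0.6, 0.0, 0.0, 0.4, 0.0, 0.0, -0.0]
```

Call:
send_rows --targets '[[[0.6, 0.04, -0.01, 0, -0.0007, 0.001, 0.001], [0.6, 0, 0, 0.27, 0, 0, 0], [0.6, 0, 0, 0.27, 0, 0, 0], [0.6, 0, 0, 0.26, 0, 0, 0], [0.6, 0, 0, 0, 0, 0, 0]]]'

```text
t: 9.02
ee_pos: [0.5937, -0.062, 0.1292]
ee_rot: [0.244, 0.645, 0.721, 0.062]
wrist_force: [-1.1, 1.0, -0.4]
finger_gap: 0.0509
grasp_force: 0.0
```

Run:
```python
from c import *
t3=T(-.3,.42); z=t3.as_matrix()[:,2]; plan(.6,[G+.019*z],[t3])
P=env.camera_params('wrist'); im=env.capture('wrist'); cv2.imwrite('pics/w2.png',im); print([proj('wrist',SEAT+a*u+b*v+.062*w,P).round(0).tolist() for a,b in((.01,-.038),(-.01,-.038),(.01,-.089),(-.01,-.089))])
```

```text
9.025 [-0.09  0.6  -0.02  2.21  1.93  0.3  -1.87] uvw [-0.0008, -0.0783, 0.0383] F [-1.1  1.  -0.4] 0.0509 0.0
grasp rad 0.1277 theta -0.012
1
[0.6, 0.002, 0.007, -0.017, -0.0005, 0.0004, 0.0]
[[360.0, 294.0], [289.0, 294.0], [352.0, 398.0], [296.0, 398.0]]
```

View pics/w2.png

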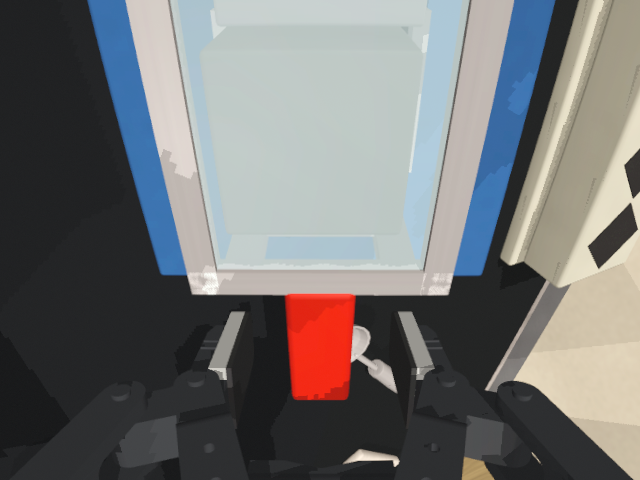

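The tab spans columns 287–354 and rows 294–399, centred between the fingers as predicted. I close on it.

Call:
send_rows --targets '[[[0.0, 0, 0, -0.015, 0, 0, 0], [0.0, 0, 0, 0, 0, 0, 0], [0.0, 0, 0, 0, 0, 0, 0], [0.0, 0, 0, 0, 0, 0, 0]]]' --squeeze 30

```text
t: 9.57
ee_pos: [0.5918, -0.0585, 0.1316]
ee_rot: [0.244, 0.644, 0.722, 0.064]
wrist_force: [-5.8, 0.5, 5.3]
finger_gap: 0.0195
grasp_force: 30.8
```

```bash
cat > arc.py <<'E'
from c import *
import sys
def arc(a,b,n):
    r=quat(o['ee_rot']); pt=lambda x:.127*(-v*np.cos(x)+w*np.sin(x)); A=np.linspace(a,b,n+1)
    for i in range(n): print((r.inv().apply(pt(A[i+1])-pt(A[i]))*10).round(3).tolist())
arc(float(sys.argv[1]),float(sys.argv[2]),int(sys.argv[3]))
E
python3 arc.py 0 1.7 15
```

```text
9.575 [-0.1   0.6  -0.01  2.21  1.92  0.3  -1.87] uvw [-0.0009, -0.0745, 0.041] F [-5.8  0.5  5.3] 0.0195 30.83373248577118
grasp rad 0.1239 theta 0.009
[-0.035, -0.0, -0.14]
[-0.019, -0.0, -0.143]
[-0.002, -0.0, -0.144]
[0.014, -0.0, -0.143]
[0.03, -0.0, -0.141]
[0.046, -0.0, -0.136]
[0.061, -0.0, -0.13]
[0.075, -0.0, -0.123]
[0.089, -0.0, -0.113]
[0.101, 0.0, -0.103]
[0.112, 0.0, -0.091]
[0.121, 0.0, -0.077]
[0.129, 0.0, -0.063]
[0.136, 0.0, -0.048]
[0.14, 0.0, -0.032]
```

Call:
send_rows --targets '[[[0.0, -0.035, 0, -0.14, 0, 0, 0], [0.0, -0.02, 0, -0.143, 0, 0, 0], [0.0, 0, 0, -0.144, 0, 0, 0], [0.0, 0.014, 0, -0.143, 0, 0, 0], [0.0, 0.03, 0, -0.14, 0, 0, 0]]]'

```text
t: 10.2
ee_pos: [0.561, -0.043, 0.1934]
ee_rot: [0.243, 0.644, 0.723, 0.064]
wrist_force: [0.1, 0.3, -4.0]
finger_gap: 0.0193
grasp_force: 29.5
```

```bash
python3 c.py
```

```text
10.2 [-0.19  0.44  0.06  2.24  1.45  0.26 -1.42] uvw [-0.0009, -0.0539, 0.1087] F [ 0.1  0.3 -4. ] 0.0193 29.4979190826416
grasp rad 0.1242 theta 0.588
```

Call:
send_rows --targets '[[[0.0, 0.046, 0, -0.136, 0, 0, 0], [0.0, 0.06, 0, -0.13, 0, 0, 0], [0.0, 0.075, 0, -0.123, 0, 0, 0], [0.0, 0.09, 0, -0.113, 0, 0, 0], [0.0, 0.1, 0, -0.103, 0, 0, 0]]]'

```text
t: 10.82
ee_pos: [0.5329, 0.0063, 0.2359]
ee_rot: [0.243, 0.644, 0.723, 0.064]
wrist_force: [3.0, 1.5, -8.0]
finger_gap: 0.0194
grasp_force: 32.0
```

```bash
python3 c.py
python3 - <<'E'
from c import *
th=np.arctan2(w@rg,-v@rg)
for yaw in (YAW,):
  print(quat(o['ee_rot']).as_matrix().round(3).tolist())
E
python3 arc.py 1.09 1.75 7
```

```text
10.825 [-0.24  0.34 -0.06  2.24  1.12  0.4  -1.2 ] uvw [-0.0009, -0.0004, 0.1553] F [ 3.   1.5 -8. ] 0.0194 32.011805176734924
grasp rad 0.1257 theta 1.164
10.825 [-0.24  0.34 -0.06  2.24  1.12  0.4  -1.2 ] uvw [-0.0009, -0.0004, 0.1553] F [ 3.   1.5 -8. ] 0.0194 32.011805176734924
grasp rad 0.1257 theta 1.164
[[-0.053, 0.899, 0.434], [0.962, 0.163, -0.221], [-0.269, 0.406, -0.874]]
10.825 [-0.24  0.34 -0.06  2.24  1.12  0.4  -1.2 ] uvw [-0.0009, -0.0004, 0.1553] F [ 3.   1.5 -8. ] 0.0194 32.011805176734924
grasp rad 0.1257 theta 1.164
[0.089, 0.0, -0.08]
[0.096, 0.0, -0.071]
[0.102, 0.0, -0.062]
[0.108, 0.0, -0.052]
[0.112, 0.0, -0.042]
[0.116, 0.0, -0.031]
[0.118, 0.0, -0.02]
```

```bash
python3 arc.py 1.164 1.80 7 | tail -7
```

```text
[0.091, 0.0, -0.071]
[0.097, 0.0, -0.062]
[0.102, 0.0, -0.053]
[0.107, 0.0, -0.044]
[0.11, 0.0, -0.034]
[0.113, 0.0, -0.023]
[0.115, 0.0, -0.013]
```

Call:
send_rows --targets '[[[0.0, 0.09, 0, -0.065, 0, 0, 0], [0.0, 0.097, 0, -0.055, 0, 0, 0], [0.0, 0.102, 0, -0.05, 0, 0, 0], [0.0, 0.107, 0, -0.042, 0, 0, 0], [0.0, 0.11, 0, -0.034, 0, 0, 0]]]'

```text
t: 11.45
ee_pos: [0.52, 0.058, 0.2441]
ee_rot: [0.245, 0.645, 0.721, 0.062]
wrist_force: [-0.8, -3.6, -0.1]
finger_gap: 0.0191
grasp_force: 37.4
```

```bash
python3 c.py
```

```text
11.45 [-0.34  0.33 -0.11  2.22  1.06  0.5  -1.25] uvw [-0.0008, 0.0528, 0.1642] F [-0.8 -3.6 -0.1] 0.0191 37.36958384513855
grasp rad 0.1244 theta 1.599
```

```bash
python3 arc.py 1.6 2.1 10 | tail -10
```

```text
[0.062, 0.0, -0.016]
[0.062, 0.0, -0.013]
[0.063, 0.0, -0.009]
[0.063, 0.0, -0.006]
[0.063, 0.0, -0.003]
[0.063, 0.0, 0.0]
[0.063, 0.0, 0.003]
[0.063, 0.0, 0.006]
[0.063, 0.0, 0.01]
[0.062, 0.0, 0.013]
```

Call:
send_rows --targets '[[[0.0, 0.078, 0, -0.017, 0, 0, 0], [0.0, 0.08, 0, -0.012, 0, 0, 0], [0.0, 0.08, 0, -0.007, 0, 0, 0]]]'

```text
t: 11.82
ee_pos: [0.5173, 0.0826, 0.2406]
ee_rot: [0.244, 0.644, 0.722, 0.063]
wrist_force: [-3.0, -4.6, 0.5]
finger_gap: 0.0193
grasp_force: 39.0
```

```bash
python3 c.py
```

```text
11.825 [-0.39  0.34 -0.12  2.21  1.05  0.53 -1.3 ] uvw [-0.0007, 0.0774, 0.1603] F [-3.  -4.6  0.5] 0.0193 39.021034240722656
grasp rad 0.1237 theta 1.8
```

Call:
send_rows --targets '[[[0.0, 0.055, 0, -0.003, 0, 0, 0], [0.0, 0.045, 0, 0, 0, 0, 0]]]'

```text
t: 12.08
ee_pos: [0.5168, 0.093, 0.2377]
ee_rot: [0.244, 0.644, 0.722, 0.064]
wrist_force: [-3.1, -2.7, 1.9]
finger_gap: 0.0192
grasp_force: 39.7
```

Call:
send_rows --targets '[[[0.0, 0.03, 0, 0.001, 0, 0, 0], [0.0, 0, 0, 0, 0, 0, 0]]]'

```text
t: 12.32
ee_pos: [0.5166, 0.0963, 0.2366]
ee_rot: [0.243, 0.644, 0.723, 0.064]
wrist_force: [-4.7, -3.0, 1.4]
finger_gap: 0.0195
grasp_force: 40.0
```

```bash
python3 c.py
python3 - <<'E'
from h import *
im=env.capture('scene')[140:300,270:430]; cv2.imwrite('pics/s2.png',cv2.resize(im,None,fx=3.7,fy=3.7,interpolation=2))
E
```

```text
12.325 [-0.42  0.35 -0.13  2.2   1.05  0.54 -1.33] uvw [-0.0007, 0.0911, 0.156] F [-4.7 -3.   1.4] 0.0195 39.996108412742615
grasp rad 0.1234 theta 1.915
```

View pics/s2.png

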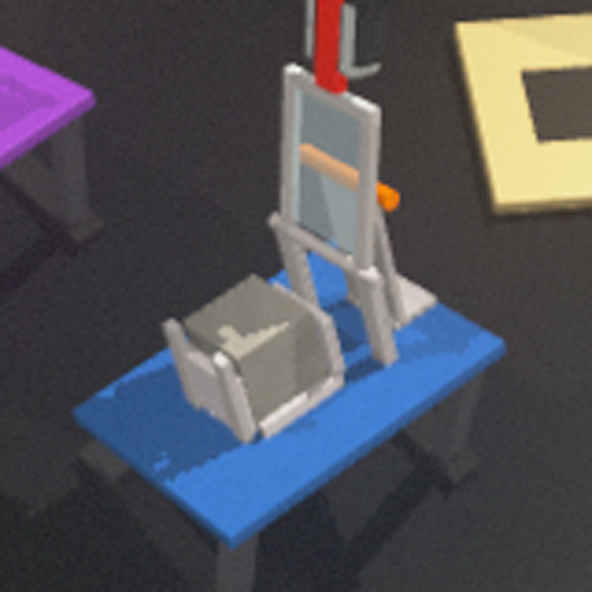

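The cover is past upright and near the roller (at about (345,175) in the crop) but not yet touching clearly. I continue in small steps.

Call:
send_rows --targets '[[[0.0, 0.03, 0, 0.002, 0, 0, 0], [0.0, 0.02, 0, 0.001, 0, 0, 0]]]'

```text
t: 12.62
ee_pos: [0.5166, 0.1004, 0.2352]
ee_rot: [0.244, 0.644, 0.722, 0.064]
wrist_force: [-4.8, -2.8, 2.8]
finger_gap: 0.0196
grasp_force: 40.1
```

Call:
send_rows --targets '[[[0.0, 0.02, 0, 0.002, 0, 0, 0], [0.0, 0.02, 0, 0.002, 0, 0, 0]]]'

```text
t: 12.88
ee_pos: [0.5166, 0.1042, 0.2338]
ee_rot: [0.244, 0.644, 0.722, 0.064]
wrist_force: [-4.1, -2.9, 0.7]
finger_gap: 0.019
grasp_force: 39.8
```

```bash
python3 c.py
```

```text
12.875 [-0.43  0.36 -0.13  2.2   1.06  0.55 -1.35] uvw [-0.0007, 0.0988, 0.1529] F [-4.1 -2.9  0.7] 0.019 39.79972422122955
grasp rad 0.1233 theta 1.983
```

Call:
send_rows --targets '[[[0.0, 0.02, 0, 0.003, 0, 0, 0], [0.0, 0.02, 0, 0.003, 0, 0, 0]]]'

```text
t: 13.12
ee_pos: [0.5166, 0.108, 0.2322]
ee_rot: [0.244, 0.644, 0.722, 0.064]
wrist_force: [-4.4, -3.2, 2.7]
finger_gap: 0.0194
grasp_force: 39.7
```

Call:
send_rows --targets '[[[0.0, 0.02, 0, 0.003, 0, 0, 0], [0.0, 0.02, 0, 0.003, 0, 0, 0]]]'

```text
t: 13.38
ee_pos: [0.5167, 0.1102, 0.2311]
ee_rot: [0.245, 0.644, 0.722, 0.063]
wrist_force: [-8.6, -6.0, 11.7]
finger_gap: 0.0195
grasp_force: 40.7
```

```bash
python3 c.py
```

```text
13.375 [-0.45  0.37 -0.13  2.2   1.06  0.56 -1.37] uvw [-0.0007, 0.1047, 0.15] F [-8.6 -6.  11.7] 0.0195 40.68943440914154
grasp rad 0.1232 theta 2.037
```

Call:
send_rows --targets '[[[0.0, -0.012, 0, -0.002, 0, 0, 0], [0.4, 0, 0, 0, 0, 0, 0], [0.6, 0, 0, 0, 0, 0, 0], [0.6, 0, 0, 0, 0, 0, 0], [0.6, 0, 0, 0, 0, 0, 0]]]'

```text
t: 14.0
ee_pos: [0.5172, 0.1113, 0.2312]
ee_rot: [0.244, 0.644, 0.723, 0.064]
wrist_force: [-0.3, 0.5, 0.3]
finger_gap: 0.0513
grasp_force: 0.0
```

Run:
```python
from c import *
im=env.capture('scene')[140:300,270:430]; cv2.imwrite('pics/s3.png',cv2.resize(im,None,fx=3.7,fy=3.7,interpolation=2))
t3=T(-.3,.42); z=t3.as_matrix()[:,2]; q=np.array(o['qpos']); p=np.array(o['ee_pos'])
X=[p-.07*z,SEAT+.15*w-.0*v,SEAT+.075*w]; ts=[t3,T(0,.42),T(0,.42)]
for x,t in zip(X,ts): q,e=go(q,x,t);print(q.round(2),e)
plan(1.0,X,ts)
```

```text
14.0 [-0.45  0.37 -0.13  2.2   1.06  0.56 -1.37] uvw [-0.0, 0.1057, 0.1498] F [-0.3  0.5  0.3] 0.0513 0.0
grasp rad 0.1235 theta 2.044
[-0.45  0.25 -0.21  2.15  0.85  0.7  -1.19] 1.0916316236442478e-10
[ 0.64  0.44 -0.91  2.19  1.01  0.4  -0.87] 5.4746455089542264e-05
[ 0.38  0.55 -0.6   2.2   1.43  0.26 -1.27] 2.1209407570845198e-08
2
[1.0, 0.001, 0.0, -0.35, -0.0001, -0.0001, 0.0002]
[1.0, 0.001, 0.0, -0.35, -0.0001, -0.0001, 0.0002]
3
[1.0, -0.337, 0.0, 0.337, -0.0, 0.0159, 0.0]
[1.0, -0.369, 0.0, 0.301, -0.0, 0.0159, 0.0]
[1.0, -0.397, 0.0, 0.263, -0.0, 0.0159, 0.0]
2
[1.0, -0.0, 0.0, 0.375, 0.0, 0.0, -0.0]
[1.0, -0.0, 0.0, 0.375, 0.0, 0.0, -0.0]
```

View pics/s3.png

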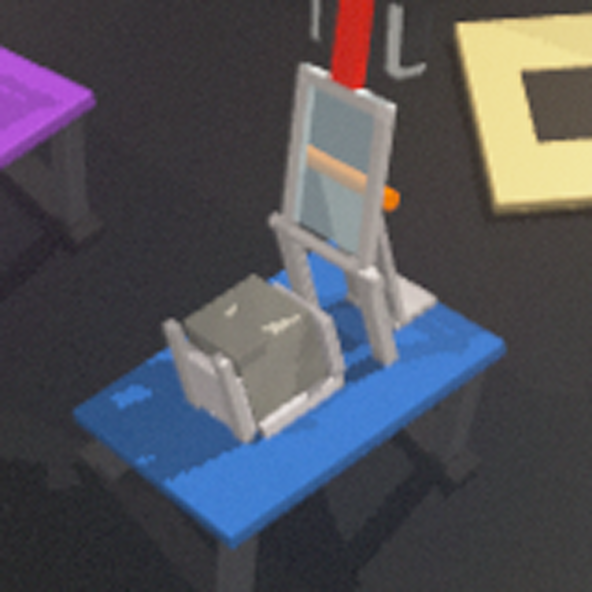

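The cover lies on the roller by itself and the fingers are clear of the tab. I retreat and go over to the cube.

Call:
send_rows --targets '[[[0.6, 0, 0, -0.25, 0, 0, 0], [0.6, 0, 0, -0.25, 0, 0, 0], [1.0, 0, 0, -0.2, 0, 0, 0], [1.0, -0.17, 0, 0.17, 0, 0.008, 0], [1.0, -0.17, 0, 0.165, 0, 0.008, 0]]]'

```text
t: 14.68
ee_pos: [0.5037, 0.0872, 0.2717]
ee_rot: [0.207, 0.639, 0.734, 0.098]
wrist_force: [0.5, -1.1, 0.5]
finger_gap: 0.0851
grasp_force: 0.0
```

Call:
send_rows --targets '[[[1.0, -0.185, 0, 0.15, 0, 0.008, 0], [1.0, -0.185, 0, 0.15, 0, 0.008, 0], [1.0, -0.2, 0, 0.13, 0, 0.008, 0], [1.0, -0.2, 0, 0.13, 0, 0.008, 0], [1.0, 0, 0, 0, 0, 0, 0]]]'

```text
t: 15.3
ee_pos: [0.5364, 0.0014, 0.2279]
ee_rot: [0.132, 0.632, 0.747, 0.159]
wrist_force: [0.1, 0.9, 0.2]
finger_gap: 0.0858
grasp_force: 0.0
```

Run:
```python
from c import *
t=T(0,.42); q=np.array(o['qpos']); X=[SEAT+.12*w,SEAT+.015*w]
for x in X: q,e=go(q,x,t);print(q.round(2),e)
plan(1.0,X,[t,t])
P=env.camera_params('wrist'); im=env.capture('wrist'); cv2.imwrite('pics/w3.png',im); print('top face',[proj('wrist',SEAT+a*u+b*v+.05*w,P).round(0).tolist() for a,b in((.025,.025),(.025,-.025),(-.025,-.025),(-.025,.025))])
```

```text
15.3 [ 0.39  0.37 -0.53  2.2   0.63  0.24 -0.49] uvw [-0.0018, -0.0058, 0.1469] F [0.1 0.9 0.2] 0.0858 0.0
grasp rad 0.1238 theta 1.058
[ 0.44  0.45 -0.65  2.2   1.06  0.27 -0.91] 4.801981931541632e-07
[ 0.34  0.68 -0.57  2.18  1.82  0.3  -1.64] 1.9269723039076646e-07
1
[1.0, 0.059, 0.019, 0.269, -0.0007, 0.0002, -0.0016]
2
[1.0, -0.0, 0.0, 0.525, 0.0, -0.0, 0.0]
[1.0, -0.0, 0.0, 0.525, 0.0, -0.0, 0.0]
top face [[368.0, 193.0], [366.0, 274.0], [284.0, 274.0], [281.0, 194.0]]
```

View pics/w3.png

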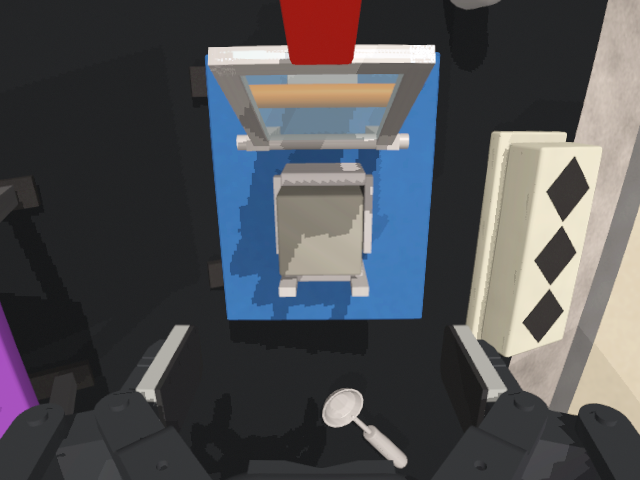

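The cube's top face spans columns 278–364 and rows 188–276, about 2 mm downhill of the prediction and square with it. The cover is open above it. I descend to the cube and grip.

Call:
send_rows --targets '[[[1.0, 0.03, 0, 0.135, -0.0004, 0.0001, -0.0008], [1.0, 0.03, 0, 0.135, -0.0004, 0.0001, -0.0008], [1.0, 0, 0, 0.2, 0, 0, 0], [1.0, 0, 0, 0.2, 0, 0, 0], [1.0, 0, 0, 0, 0, 0, 0]]]'

```text
t: 15.98
ee_pos: [0.5619, 0.0218, 0.1673]
ee_rot: [0.133, 0.621, 0.755, 0.161]
wrist_force: [-0.5, -0.2, 0.5]
finger_gap: 0.0855
grasp_force: 0.0
```

Run:
```python
from c import *
t=T(0,.42); plan(1.0,[SEAT+.015*w-.0015*u],[t])
```

```text
15.975 [ 0.35  0.53 -0.57  2.21  1.42  0.24 -1.26] uvw [-0.0003, 0.0097, 0.0799] F [-0.5 -0.2  0.5] 0.0855 0.0
grasp rad 0.0611 theta 0.733
2
[1.0, -0.05, -0.007, 0.324, 0.0001, -0.0005, 0.0013]
[1.0, -0.049, -0.006, 0.324, 0.0001, -0.0005, 0.0013]
```

Call:
send_rows --targets '[[[1.0, -0.1, -0.012, 0.1, 0.0002, -0.001, 0.0026], [1.0, 0, 0, 0.2, 0, 0, 0], [1.0, 0, 0, 0.2, 0, 0, 0], [1.0, 0, 0, 0.15, 0, 0, 0], [1.0, 0, 0, 0, 0, 0, 0]]]'

```text
t: 16.6
ee_pos: [0.5892, 0.0149, 0.1083]
ee_rot: [0.135, 0.629, 0.749, 0.16]
wrist_force: [-0.1, -0.3, -0.0]
finger_gap: 0.0852
grasp_force: 0.0
```

Run:
```python
from c import *
t=T(0,.42); plan(1.0,[SEAT+.015*w-.0015*u],[t])
```

```text
16.6 [ 0.36  0.69 -0.59  2.18  1.83  0.32 -1.64] uvw [-0.001, -0.0019, 0.0155] F [-0.1 -0.3 -0. ] 0.0852 0.0
grasp rad 0.0615 theta -0.392
1
[1.0, 0.019, -0.005, 0.005, 0.0002, 0.0002, -0.0004]
```

Call:
send_rows --targets '[[[0.3, 0.019, -0.005, 0.005, 0, 0, 0], [0.3, 0, 0, 0, 0, 0, 0], [0.3, 0, 0, 0, 0, 0, 0], [0.3, 0, 0, 0, 0, 0, 0]]]' --squeeze 50

```text
t: 17.1
ee_pos: [0.5883, 0.0159, 0.1084]
ee_rot: [0.135, 0.629, 0.748, 0.16]
wrist_force: [-3.4, 0.1, 4.6]
finger_gap: 0.0492
grasp_force: 51.9
```

Run:
```python
from c import *
t=T(0,.42); q=np.array(o['qpos']); p=np.array(o['ee_pos'])
# square side yaw and target orientation
S=np.array([.460,.325,.012]); ys=[]
for a in(-.375,-.375+np.pi/2):
    yy=np.array([np.cos(a),np.sin(a),0]); td=rot(-Z,yy); 
    X=[p+.15*w,np.array([.44,-.0,.30]),np.array([.40,.15,.30]),np.array([.46,.325,.16]),np.array([.46,.325,.03])]; ts=[quat(o['ee_rot']),T(0,.1),T(0,0)*R.from_rotvec([0,0,0]),td,td]
    qq=q
    for x,tt in zip(X,ts): qq,e=go(qq,x,tt);print(round(a,2),qq.round(2),round(e,4))
```

```text
17.1 [ 0.36  0.69 -0.6   2.19  1.84  0.32 -1.65] uvw [-0.0016, -0.0007, 0.016] F [-3.4  0.1  4.6] 0.0492 51.86209559440613
grasp rad 0.0603 theta -0.392
-0.38 [ 0.64  0.39 -0.88  2.2   0.88  0.38 -0.75] 0.0
-0.38 [ 0.84  0.37 -1.19  2.03  0.45  0.92 -0.4 ] 0.0
-0.38 [ 0.42  0.39 -1.15  1.98  0.42  1.03 -0.75] 0.0
-0.38 [-0.21  0.69 -0.74  1.82  0.6   0.86 -1.61] 0.0
-0.38 [-0.31  0.87 -0.58  1.9   0.79  0.62 -1.77] 0.0
1.2 [ 0.64  0.39 -0.88  2.2   0.88  0.38 -0.75] 0.0
1.2 [ 0.84  0.37 -1.19  2.03  0.45  0.92 -0.4 ] 0.0
1.2 [ 0.42  0.39 -1.15  1.98  0.42  1.03 -0.75] 0.0
1.2 [-0.02  0.85 -1.13  1.82  0.88  1.08 -0.3 ] 0.0
1.2 [-0.1   1.01 -0.97  1.89  1.11  0.9  -0.46] 0.0
```

Call:
send_rows --targets '[[[0.3, 0, 0, -0.15, 0, 0, 0], [0.3, 0, 0, -0.3, 0, 0, 0], [0.3, 0, 0, -0.35, 0, 0, 0], [0.3, 0, 0, -0.35, 0, 0, 0], [0.3, 0, 0, -0.35, 0, 0, 0]]]'

```text
t: 17.73
ee_pos: [0.5269, 0.0047, 0.2447]
ee_rot: [0.135, 0.629, 0.749, 0.159]
wrist_force: [1.1, -1.8, -3.8]
finger_gap: 0.0495
grasp_force: 52.9
```

```bash
cat > mv.py <<'E'
from c import *
p=np.array(o['ee_pos']); q=np.array(o['qpos'])
td=rot(-Z,np.array([np.cos(-.375),np.sin(-.375),0])); tm=T(0,0)
X=[np.array([.45,0,.31]),np.array([.41,.15,.31]),np.array([.46,.325,.12])]; ts=[tm,tm,td]
for x,tt in zip(X,ts): q,e=go(q,x,tt);print(q.round(2),round(e,4))
plan(.3,X,ts)
E
python3 mv.py
```

```text
17.725 [ 0.65  0.4  -0.9   2.2   0.9   0.38 -0.77] uvw [-0.003, -0.0009, 0.1658] F [ 1.1 -1.8 -3.8] 0.0495 52.9287976026535
grasp rad 0.1385 theta 1.156
[ 0.76  0.43 -1.16  1.91  0.45  1.09 -0.41] 0.0
[ 0.42  0.4  -1.15  1.94  0.42  1.07 -0.73] 0.0
[-0.23  0.74 -0.7   1.85  0.66  0.79 -1.66] 0.0
3
[0.3, 0.028, -0.144, -0.303, 0.0223, 0.0001, -0.0002]
[0.3, 0.028, -0.185, -0.28, 0.0223, 0.0001, -0.0002]
[0.3, 0.029, -0.222, -0.251, 0.0223, 0.0001, -0.0002]
3
[0.3, 0.516, -0.043, 0.0, -0.0, -0.0, 0.0]
[0.3, 0.516, -0.043, 0.0, -0.0, -0.0, 0.0]
[0.3, 0.516, -0.043, 0.0, -0.0, -0.0, 0.0]
5
[0.3, 0.327, 0.16, 0.38, -0.0, 0.0, 0.0176]
[0.3, 0.343, 0.123, 0.38, -0.0, 0.0, 0.0176]
[0.3, 0.354, 0.085, 0.38, -0.0, 0.0, 0.0176]
[0.3, 0.361, 0.045, 0.38, -0.0, 0.0, 0.0176]
[0.3, 0.364, 0.005, 0.38, -0.0, 0.0, 0.0176]
```

Call:
send_rows --targets '[[[0.3, 0.028, -0.15, -0.3, 0.0223, 0, 0], [0.3, 0.028, -0.185, -0.28, 0.0223, 0, 0], [0.3, 0.028, -0.22, -0.25, 0.0223, 0, 0], [0.3, 0.26, -0.02, 0, 0, 0, 0], [0.3, 0.26, -0.02, 0, 0, 0, 0]]]'

```text
t: 18.35
ee_pos: [0.4378, 0.0511, 0.3086]
ee_rot: [0.001, 0.644, 0.765, 0.0]
wrist_force: [-0.4, 0.5, -3.8]
finger_gap: 0.0491
grasp_force: 53.5
```

Call:
send_rows --targets '[[[0.3, 0.26, -0.02, 0, 0, 0, 0], [0.3, 0.26, -0.02, 0, 0, 0, 0], [0.3, 0.26, -0.02, 0, 0, 0, 0], [0.3, 0.26, -0.02, 0, 0, 0, 0], [0.3, 0, 0, 0, 0, 0, 0]]]'

```text
t: 18.98
ee_pos: [0.4115, 0.1535, 0.3088]
ee_rot: [0.001, 0.642, 0.767, 0.001]
wrist_force: [0.3, 0.2, -2.4]
finger_gap: 0.0494
grasp_force: 53.3
```

```bash
sed -i 's/^X=.*/X=[np.array([.46,.325,.12])]; ts=[td]/' mv.py; python3 mv.py
```

```text
18.975 [ 0.41  0.4  -1.14  1.94  0.42  1.06 -0.73] uvw [-0.0566, 0.1659, 0.26] F [ 0.3  0.2 -2.4] 0.0494 53.32893490791321
grasp rad 0.2458 theta 2.039
[-0.24  0.74 -0.69  1.85  0.65  0.79 -1.65] 0.0
5
[0.3, 0.321, 0.155, 0.378, 0.0001, -0.0, 0.0175]
[0.3, 0.336, 0.119, 0.378, 0.0001, -0.0, 0.0175]
[0.3, 0.347, 0.081, 0.378, 0.0001, -0.0, 0.0175]
[0.3, 0.354, 0.043, 0.378, 0.0001, -0.0, 0.0175]
[0.3, 0.356, 0.004, 0.378, 0.0001, -0.0, 0.0175]
```

Call:
send_rows --targets '[[[0.3, 0.321, 0.155, 0.3, 0, 0, 0.0175], [0.3, 0.336, 0.12, 0.38, 0, 0, 0.0175], [0.3, 0.347, 0.08, 0.38, 0, 0, 0.0175], [0.3, 0.354, 0.043, 0.38, 0, 0, 0.0175], [0.3, 0.356, 0.004, 0.38, 0, 0, 0.0175]]]'

```text
t: 19.6
ee_pos: [0.463, 0.3226, 0.125]
ee_rot: [0.001, 0.829, 0.56, 0.0]
wrist_force: [0.9, -0.4, -2.7]
finger_gap: 0.0494
grasp_force: 53.4
```

Call:
send_rows --targets '[[[0.3, 0, 0, 0, 0, 0, 0]]]'

```text
t: 19.73
ee_pos: [0.4608, 0.3241, 0.1237]
ee_rot: [-0.0, 0.827, 0.563, -0.001]
wrist_force: [-0.3, -0.5, -2.8]
finger_gap: 0.0495
grasp_force: 54.0
```

```bash
cat > f.py <<'E'
from c import *
td=rot(-Z,np.array([np.cos(-.375),np.sin(-.375),0])); plan(.3,[np.array([.46,.325,.045])],[td])
P=env.camera_params('wrist'); im=env.capture('wrist'); V=im.max(2)
cv2.imwrite('pics/w4.png',im)
a=np.array([np.cos(-.375),np.sin(-.375),0]); b=np.array([-a[1],a[0],0])
for s,n in((.03,'sq'),(.075,'pl')): print(n,[proj('wrist',np.array([.46,.325,.012])+i*s*a+j*(s if n=='sq' else .065)*b,P).round(0).tolist() for i,j in((1,1),(1,-1),(-1,-1),(-1,1))])
E
python3 f.py
```

```text
19.725 [-0.23  0.74 -0.7   1.85  0.65  0.8  -1.64] uvw [-0.0604, 0.3252, 0.059] F [-0.3 -0.5 -2.8] 0.0495 53.96425187587738
grasp rad 0.2708 theta 3.074
2
[0.3, 0.003, -0.005, 0.394, -0.0001, 0.0002, -0.0001]
[0.3, 0.003, -0.005, 0.394, -0.0001, 0.0002, -0.0001]
sq [[370.0, 188.0], [367.0, 279.0], [275.0, 279.0], [271.0, 188.0]]
pl [[449.0, 129.0], [431.0, 326.0], [211.0, 325.0], [192.0, 129.0]]
```

View pics/w4.png

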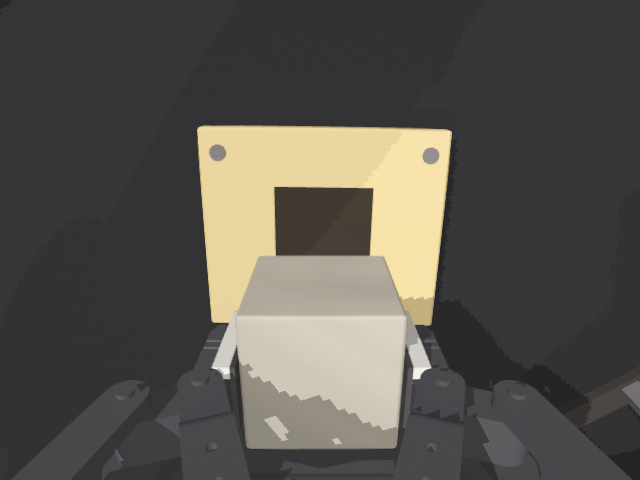

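The square's far edge is at columns 275–373, row 187, which is 2–3 px right of prediction. I correct by about 1.5 mm, then lower.

Call:
send_rows --targets '[[[0.3, 0.005, 0.005, 0.25, -0.0001, 0.0002, -0.0001], [0.3, 0, 0, 0.25, 0, 0.0001, 0], [0.3, 0, 0, 0.25, 0, 0, 0], [0.3, 0, 0, 0.1, 0, 0, 0], [0.3, 0, 0, 0, 0, 0, 0]]]'

```text
t: 20.4
ee_pos: [0.4635, 0.3225, 0.0421]
ee_rot: [0.001, 0.827, 0.562, 0.002]
wrist_force: [-0.0, 0.4, -3.0]
finger_gap: 0.0495
grasp_force: 54.1
```

Call:
send_rows --targets '[[[0.3, 0, 0, 0.03, 0, 0, 0], [0.3, 0, 0, 0.03, 0, 0, 0]]]'

```text
t: 20.65
ee_pos: [0.4637, 0.3238, 0.0364]
ee_rot: [0.0, 0.827, 0.562, 0.003]
wrist_force: [0.3, 0.3, -4.6]
finger_gap: 0.0492
grasp_force: 54.1
```

```bash
python3 c.py
python3 - <<'E'
from c import *
td=rot(-Z,np.array([np.cos(-.375),np.sin(-.375),0])); plan(.3,[np.array([.4615,.3245,.027])],[td])
E
```

```text
20.65 [-0.3   0.86 -0.58  1.89  0.79  0.63 -1.76] uvw [-0.0935, 0.3243, -0.0218] F [ 0.3  0.3 -4.6] 0.0492 54.11904752254486
grasp rad 0.2764 theta -2.914
20.65 [-0.3   0.86 -0.58  1.89  0.79  0.63 -1.76] uvw [-0.0935, 0.3243, -0.0218] F [ 0.3  0.3 -4.6] 0.0492 54.11904752254486
grasp rad 0.2764 theta -2.914
1
[0.3, -0.001, -0.023, 0.094, 0.0005, -0.0006, -0.0004]
```

Call:
send_rows --targets '[[[0.3, 0, -0.02, 0.03, 0.0005, -0.0006, -0.0004], [0.3, 0, 0, 0.02, 0, 0, 0]]]'

```text
t: 20.9
ee_pos: [0.4611, 0.3245, 0.0306]
ee_rot: [-0.0, 0.826, 0.563, -0.001]
wrist_force: [0.2, 0.6, -3.8]
finger_gap: 0.049
grasp_force: 54.1
```

Call:
send_rows --targets '[[[0.3, 0, 0, 0.02, 0, 0, 0], [0.3, 0, 0, 0.01, 0, 0, 0]]]'

```text
t: 21.15
ee_pos: [0.4612, 0.3242, 0.0275]
ee_rot: [-0.0, 0.826, 0.563, -0.001]
wrist_force: [0.8, -0.4, -3.6]
finger_gap: 0.0492
grasp_force: 54.1
```

```bash
python3 c.py
```

```text
21.15 [-0.31  0.87 -0.57  1.89  0.79  0.62 -1.76] uvw [-0.0993, 0.3251, -0.029] F [ 0.8 -0.4 -3.6] 0.0492 54.11844491958618
grasp rad 0.279 theta -2.889
```

Call:
send_rows --targets '[[[0.3, 0, 0, 0.01, 0, 0, 0], [0.3, 0, 0, 0, 0, 0, 0]]]'

```text
t: 21.4
ee_pos: [0.4613, 0.3242, 0.0271]
ee_rot: [0.0, 0.826, 0.563, -0.001]
wrist_force: [-1.9, -2.2, 2.6]
finger_gap: 0.0496
grasp_force: 54.5
```

Call:
send_rows --targets '[[[0.3, 0, 0, 0.01, 0, 0, 0], [0.3, 0, 0, 0, 0, 0, 0]]]'

```text
t: 21.65
ee_pos: [0.4612, 0.3243, 0.027]
ee_rot: [0.0, 0.826, 0.563, -0.0]
wrist_force: [-2.5, -3.3, 10.8]
finger_gap: 0.0491
grasp_force: 55.9
```

Call:
send_rows --targets '[[[0.3, 0, 0, 0.005, 0, 0, 0], [0.3, 0, 0, 0, 0, 0, 0]]]'

```text
t: 21.9
ee_pos: [0.4612, 0.3243, 0.027]
ee_rot: [0.001, 0.826, 0.563, -0.0]
wrist_force: [-3.6, -4.0, 15.4]
finger_gap: 0.0493
grasp_force: 56.5
```

Contact is firm. I open the fingers and rise clear.

Call:
send_rows --targets '[[[0.8, 0, 0, 0, 0, 0, 0], [1.0, 0, 0, 0, 0, 0, 0], [1.0, 0, 0, 0, 0, 0, 0], [1.0, 0, 0, -0.1, 0, 0, 0], [1.0, 0, 0, -0.25, 0, 0, 0]]]'

```text
t: 22.52
ee_pos: [0.4607, 0.3238, 0.0601]
ee_rot: [-0.0, 0.826, 0.563, -0.002]
wrist_force: [0.7, 0.3, -0.4]
finger_gap: 0.0853
grasp_force: 0.0
```

Call:
send_rows --targets '[[[1.0, 0, 0, -0.35, 0, 0, 0], [1.0, 0, 0, -0.35, 0, 0, 0], [1.0, 0, 0, -0.3, 0, 0, 0], [1.0, 0, 0, 0, 0, 0, 0], [1.0, 0, 0, 0, 0, 0, 0]]]'

```text
t: 23.15
ee_pos: [0.4612, 0.3238, 0.1599]
ee_rot: [0.0, 0.827, 0.563, -0.001]
wrist_force: [-0.0, -0.6, 0.4]
finger_gap: 0.0853
grasp_force: 0.0
```

Run:
```python
from c import *
im=env.capture('scene')[80:320,260:500]; cv2.imwrite('pics/s4.png',cv2.resize(im,(600,600),interpolation=2))
a=np.array([np.cos(-.375),np.sin(-.375),0]); b=np.array([-a[1],a[0],0])
print([((proj('scene',np.array([.46,.325,.062])+.025*(i*a+j*b))-[260,80])*2.5).round(0).tolist() for i,j in((1,1),(1,-1),(-1,-1),(-1,1))])
```

```text
23.15 [-0.2   0.7  -0.74  1.82  0.6   0.87 -1.6 ] uvw [-0.0453, 0.3247, 0.0919] F [-0.  -0.6  0.4] 0.0853 0.0
grasp rad 0.2746 theta 2.954
[[452.0, 204.0], [399.0, 208.0], [387.0, 167.0], [439.0, 163.0]]
```

View pics/s4.png

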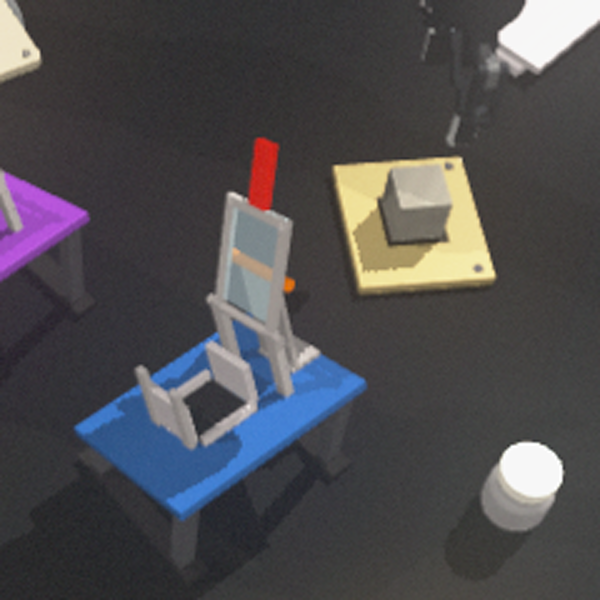

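The cube stands on the square, with its top face near (390–450, 167–208) as predicted. The cover is open against the roller and the gripper is clear.

```bash
python3 -c "
from plant import env
print(env.hand_in())"
```

```text
the job is handed in; nothing more can be done
None
```

I handed the job in at about 23 s: in the last picture the cover lies open on its rubber rest, the cube stands on the dark square and the gripper is clear; no verdict came back.

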